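# Jack up the sagging drawbar and swap its packer

## Task

The drawbar sags on its low packer. Give the ratchet jack three full strokes of its handle, no more, letting the handle come right up again each time; then take the low packer out and stand it on the bench clear of the bar, and slide the taller packer, on its narrow side, squarely under the bar in the same place. Last, press the jack's trip paddle until the jack has come all the way down and the bar sits level on the tall packer; leave the other things on the bench alone.

Things in the scene. Friction and masses are not known exactly. Their poses are not given: they have to be found in the camera images.
- packing_spot (a point): point on the bench under the middle of the bar's width, where the low packer stands at the start. x runs level along the bar to its pin, y to the jack's side (left), z up: the frame used in all these notes. The tall packer must end here, crosswise, the bar's whole width on it, sticking out right (-y) like the low one. The bench right of it, to x +80, holds only the tall packer, bolt, flange.
- bar_end (a point): outer face, mid-height, of the 100 wide x 80 mm high plate at the drawbar's free end (packing_spot x -155 mm). The bar is a rusty 50 mm square steel tube over y = 0, pinned 85 mm above the bench in a clevis at packing_spot x +330. Level, its underside is 60 mm above the bench; at the start 40 mm over packing_spot, on the third notch 65 mm or more.
- jack_pivot (a point): handle pivot of the grey jack, 88 mm above the bench at packing_spot x -85, y +95 mm. The jack (mm, packing_spot frame): base plate 12 thick over x -125..-45, y -35..130; two cheeks with the toothed rack between, x -113..-57, y 30..115, 184 high; the rack's top rises to 222. Its toe lies under the bar at x -105..-65 and does not reach out on the bar's right side.
- jack_grip (a point): axis of the black rubber grip of the jack's handle, 135 mm from the pivot. The grip is a round bar 20 mm thick, 80 to 175 mm from the pivot; the handle points straight out from the pivot to +y of packing_spot. Parked it stands 0.52 rad above level; press it down from above (about 10 N). A spring lifts it again when let go.
- jack_lever (a joint): handle, rad: 0 parked up, 0.705 at the bottom stop, growing as it is pressed down (it then stands 0.52 minus this above level). A stroke gains one notch if it goes beyond 0.62 and the handle then comes back up below 0.1. At 0 the driving pawl is thrown out, so that the jack can be let down.
- jack_rack (a joint): height of the jack's rack and toe, m: 0 down, then 12.5 mm a notch: about 0.009, 0.022 and 0.034 after one, two and three strokes (up to 4 mm more while the handle is held down)
- trip_pad (a point): middle of the top face of the trip paddle: a dark steel plate 30 x 24 x 6 mm on a bent tail out of the back of the jack, above the handle and 35 mm to its -x side (packing_spot frame), about 160 mm above the bench. Pressed down 25 to 35 mm (about 5 to 8 N) and held, it frees the rack, which sinks in about 1 s; a spring lifts it again.
- jack_trip (a joint): trip paddle, rad: 0 up, pawl in the rack; 0.45 fully pressed; the rack is free beyond 0.3
- packer_low_mid (a point): centre of the low packer: offcut of steel hollow section, 130 long (its x), 40 wide (y), 40 mm high, 0.4 kg. At the start it lies crosswise under the bar and sticks out about 70 mm on the bar's right (-y) side, where it can be gripped from above across its width. While the jack is down the bar's weight rests on it.
- packer_tall_mid (a point): centre of the tall packer: the same kind of offcut, 130 long (its x), 40 wide (y), 60 mm high, 0.55 kg, standing on its narrow side on the bench to the right, and it must stay that way up.
- magnet: grey triangular welding magnet, 20 mm thick, lying in front of the robot; a bystander; origin at the middle of its underside
- bolt: large hex bolt with its nut, standing on its head, 75 mm tall, between the tall packer and the bar's free end; a bystander; origin at the middle of its underside
- spanner: steel spanner, 220 mm, lying beyond the jack; a bystander; origin at the middle of its underside
- wire_brush: wire brush with wooden back, 200 mm, lying on the left before the jack's handle; a bystander; origin at the middle of its underside
- paint_tin: plain tin, 72 mm wide, 85 mm tall, far left; a bystander; origin at the middle of its underside
- flange: round steel flange, 100 mm wide, 14 mm thick, on the right; a bystander; origin at the middle of its underside
There are look-alikes about, which are no part of the job. What is shaped like the part that bears packer_tall_mid but turquoise is not meant. What is shaped like the part that bears packer_low_mid but blue is not meant.

How it is judged:
By the outcome, as a careful person would: the job done as asked, in the order asked, and still so for the second after the job is handed in, with the robot touching nothing.
It also fails if it takes over 72 s, if anything falls off the work surface, if the arm or the gripper's body presses on something with over 40 N, if the wrist force passes 120 N, or if a joint passes its speed limit or range.

## Robot

A 7-joint arm with a two-finger parallel gripper is mounted at the origin on the work surface. World frame = base frame: x ahead of the robot, y to its left, z up, the work surface at z = 0. Lengths are in m, angles in rad, forces in N, time in s.
With the tool pointing down it reaches from about 0.425 to 0.875 m from the base axis. Payload 4.7 kg.
Tool frame: the origin (TCP) lies between the finger pads; the fingertips stand 11 mm ahead of it and the grasp point (between the pads) lies 8 mm behind it; z points along the fingers, y is the direction in which the jaws open and shut (so a half turn about z gives the same grasp; the last joint's range is limited). The gripper opens to 87 mm and grips with 3 to 60 N. Pads are 19 mm wide; open, the fingers measure 117 mm over their backs; the gripper's body (75 mm by 190 mm) begins 51 mm behind the grasp point.
Start: joints at [-1.236, 0.321, -0.07, 1.45, 0.023, 1.371, -0.057], TCP at [0.205, 0.617, 0.234] pointing down, gripper open.
Joint ranges: [-2.86, 2.86], [-0.3, 2.09], [-1.38, 1.24], [0.06, 2.45], [-1.56, 4.7], [0.09, 2.05], [-2.69, 2.69]. Speed limits (rad/s): [2.57, 2.57, 3.14, 3.14, 3.14, 3.14, 3.14].

## Interface

Orientations are given as a rotation vector (axis times angle).
In Python, from bench import ctrl gives the robot as it stands.
- The arm moves only by the tool servo_tool, never from a script. Its argument "series" is a list of rows, each an object with "travel": the shift along the tool's x, y, z in m, a list of three; "angular": the turn, a rotation vector about the tool's x, y, z in rad, a list of three. A call has 1 to 5 rows; each row shifts and turns the commanded pose from where the row before left it, along the tool's axes as they then stand; what a row does not reach is not made up. A row lasts 1/10 s, in which the tool goes at most 50 mm and 8.59 degrees, less where a joint would pass 70% of its speed; a pose out of reach is approached as far as the arm can. A call with a gripper value outside its range is refused whole. "claw" is the finger opening in m, from 0 to 0.087, set as the call begins (left out, the last holds). The fingers move at their own pace and stop on an object; "squeeze" is the grip in N (left out, the last holds). Time passes only in rows, so rows that do not move let the fingers close. It gives the time, the measured TCP pose, the force and the opening at its end, in the units of the state.
- ctrl.get_state(): the state, without advancing time (a new reading comes with each control period).
- ctrl.get_image(name): name is "side" or "top" or "wrist"; returns the picture (480x640x3 uint8, red, green, blue); there is no depth.
- ctrl.calibration(name): a dict with "fx", "fy", "cx", "cy" (pixels), "rvec" (rotation vector, rad) and "tvec" (3), from world to camera coordinates, as OpenCV has them. Camera axes: x right, y down, z forward; pixel columns grow to the right and rows downward; lengths in m; the calibration is good to about 2 mm. The wrist camera is an equidistant fisheye: a pixel r from the principal point sees the ray r / f radians off the axis. A picture is of the moment at which its call begins: read the wrist's pose just before it. calibration takes no time and is no camera call; for the wrist camera it gives the pose at the moment of the call.
- ctrl.close_job(): hands the job in, once; it reports no verdict.
The state is a dict: "time": time; "joint_positions": joint angles; "qd": joint speeds; "joint_torque": joint torques, N m; "position": TCP position; "tool_rot": TCP orientation; "ft_force": force on the tool from outside, world axes, zero at the start; "torque": the same for the moment, N m; "grip_width": opening from 0.0 (shut) to 1.0 (fully open).
Only numpy, scipy, OpenCV 4.12 (cv2) and the standard library are available. Lean on these libraries where they do the work, as an engineer would, in place of code of your own. Each camera call takes 0.05 s, during which the arm holds its last target.

## Working session

There is one attempt and no reset: what is moved stays moved. The work goes in short steps, Python scripts to look and compute and a tool call to move; the robot and the scene stay as the last step left them, time stands still between calls to the robot, and variables do not carry over. Pictures are saved under pics/ and viewed, and the job is handed in when it is done.

Besides the shell and the picture viewer there is one more tool, called after "Call:" by a JSON object that holds its "method" and its "body". servo_tool: Moves the arm, as the interface text tells. Its arguments: {"type":"object","properties":{"series":{"type":"array","items":{"type":"object","properties":{"travel":{"type":"array","items":{"type":"number"}},"angular":{"type":"array","items":{"type":"number"}}}}},"claw":{"type":"number"},"squeeze":{"type":"number"}},"required":["series"]}

```bash
ls; mkdir -p pics
python3 - <<'E'
from bench import ctrl
import cv2
print(ctrl.get_state())
for n in ("side","top","wrist"):
    print(n,ctrl.calibration(n))
    cv2.imwrite(f"pics/{n}0.png",ctrl.get_image(n)[:,:,::-1])
E
```

```text
pics
{'time': 0.0, 'joint_positions': array([-1.2358981 ,  0.32184125, -0.07008756,  1.45170484,  0.02263887,
        1.37078447, -0.05690478]), 'qd': array([ 0.00126685, -0.00111886, -0.00064945,  0.00109321, -0.00072303,
        0.0003079 , -0.00045737]), 'joint_torque': array([-2.98444538e-04, -4.91285133e+01, -4.04126253e-01, -3.12529850e+01,
       -6.40522619e-02,  4.37783904e-02,  1.68005549e-04]), 'position': array([0.20484752, 0.61630539, 0.2324347 ]), 'tool_rot': array([-5.01665102e-01, -3.10109972e+00,  3.05177903e-03]), 'ft_force': array([-0.00945824, -0.16105123,  0.4789354 ]), 'torque': array([ 0.02605602,  0.04958713, -0.00130835]), 'grip_width': 1.0009752520539112}
side {'fx': 512.2172729696334, 'fy': 512.2172729696334, 'cx': 326.1939194588912, 'cy': 240.4666986638482, 'rvec': array([ 2.32037544, -0.89724245,  0.30995122]), 'tvec': array([-0.36434639,  0.28751951,  1.03513092])}
top {'fx': 450.9908273445866, 'fy': 450.9908273445866, 'cx': 316.79065922753927, 'cy': 238.58312644809027, 'rvec': array([ 2.19733875, -2.14680692,  0.05406499]), 'tvec': array([-0.01808837,  0.49299718,  1.11546647])}
wrist {'fx': 371.64829954431775, 'fy': 371.64829954431775, 'cx': 313.3523110452908, 'cy': 240.7929759514768, 'rvec': array([-2.38125726, -1.71577156, -0.20929847]), 'tvec': array([-0.6492171 , -0.02814333,  0.38865668])}
```

View pics/side0.png

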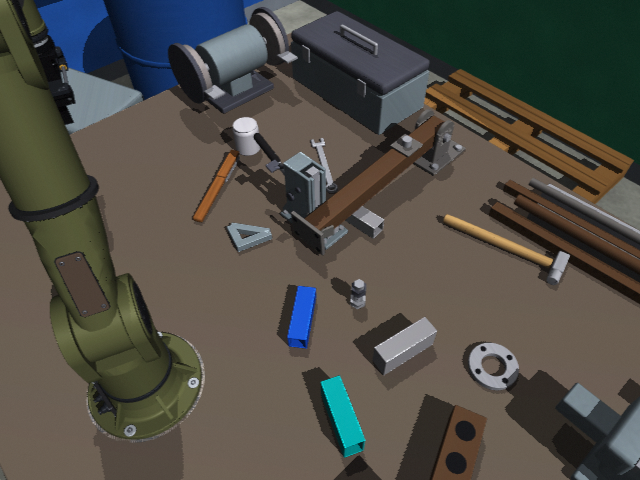

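View pics/top0.png

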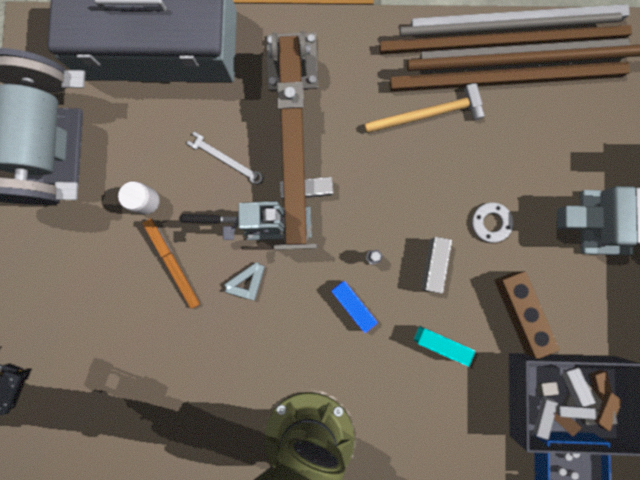

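View pics/wrist0.png

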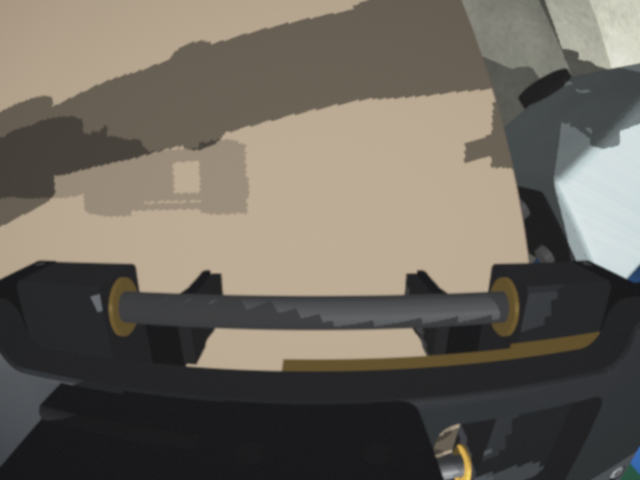

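The top view shows the bar running up the image at col ~293, with its end plate at row ~245. The handle points left to (185,218), the low packer sticks out at (318,187), and the tall packer is at (438,265). The blue and turquoise pieces are decoys. Next I zoom in for pixel picks.

```bash
cat > h.py <<'E'
import numpy as np, cv2
from bench import ctrl
from scipy.spatial.transform import Rotation as R
def ray(n,u,v,cal=None):
    c=cal or ctrl.calibration(n)
    Rm=cv2.Rodrigues(np.array(c['rvec']))[0]; t=np.array(c['tvec'])
    x=(u-c['cx'])/c['fx']; y=(v-c['cy'])/c['fy']
    if n=='wrist':
        r=np.hypot(x,y); d=np.array([np.sin(r)*x/r,np.sin(r)*y/r,np.cos(r)])
    else: d=np.array([x,y,1.])
    return -Rm.T@t, Rm.T@d
def onz(n,u,v,z,cal=None):
    o,d=ray(n,u,v,cal); return o+d*(z-o[2])/d[2]
def proj(n,P,cal=None):
    c=cal or ctrl.calibration(n)
    Rm=cv2.Rodrigues(np.array(c['rvec']))[0]; p=Rm@np.array(P)+np.array(c['tvec'])
    if n=='wrist':
        th=np.arctan2(np.hypot(p[0],p[1]),p[2]); q=p[:2]/np.hypot(p[0],p[1])*th
    else: q=p[:2]/p[2]
    return q*c['fx']+np.array([c['cx'],c['cy']])
def crop(img,x0,y0,w,h,s,name):
    cv2.imwrite('pics/'+name,cv2.resize(img[y0:y0+h,x0:x0+w],None,fx=s,fy=s,interpolation=cv2.INTER_CUBIC))
E
python3 - <<'E'
from h import *
t=cv2.imread('pics/top0.png'); s=cv2.imread('pics/side0.png')
crop(t,170,170,200,100,4,'t_a.png'); crop(t,340,220,140,120,5,'t_b.png'); crop(t,240,20,120,150,4,'t_c.png')
crop(s,240,100,200,150,4,'s_a.png')
E
```

```text
(no output)
```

View pics/t_a.png

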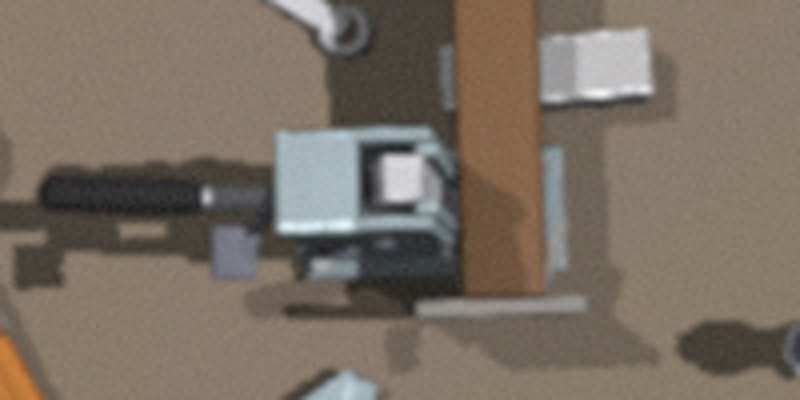

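View pics/t_b.png

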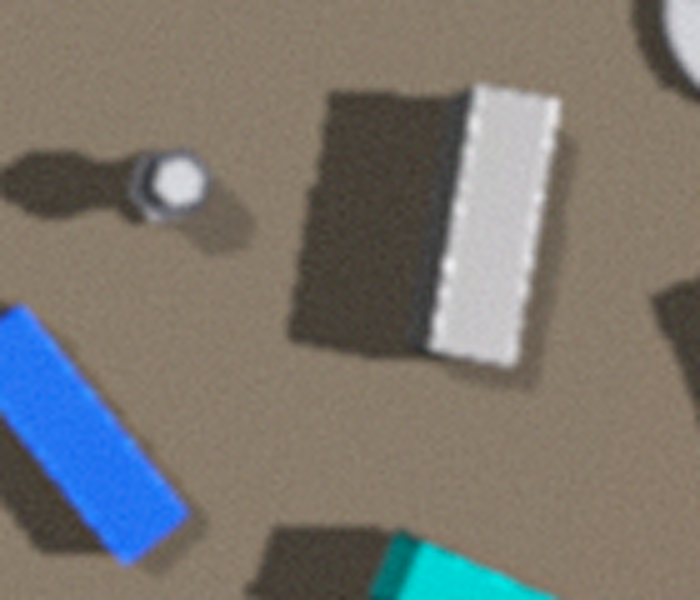

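View pics/t_c.png

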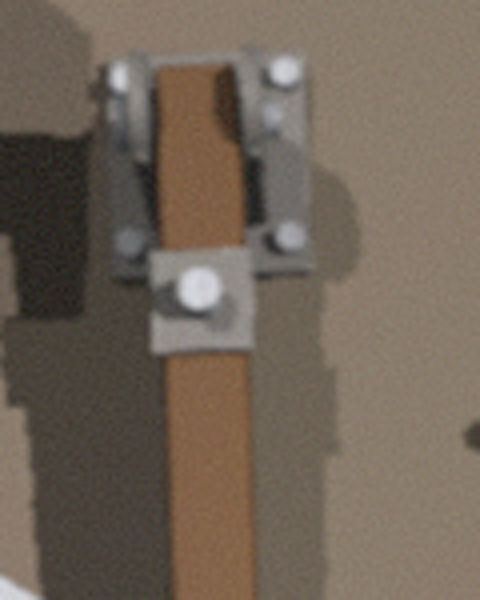

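View pics/s_a.png

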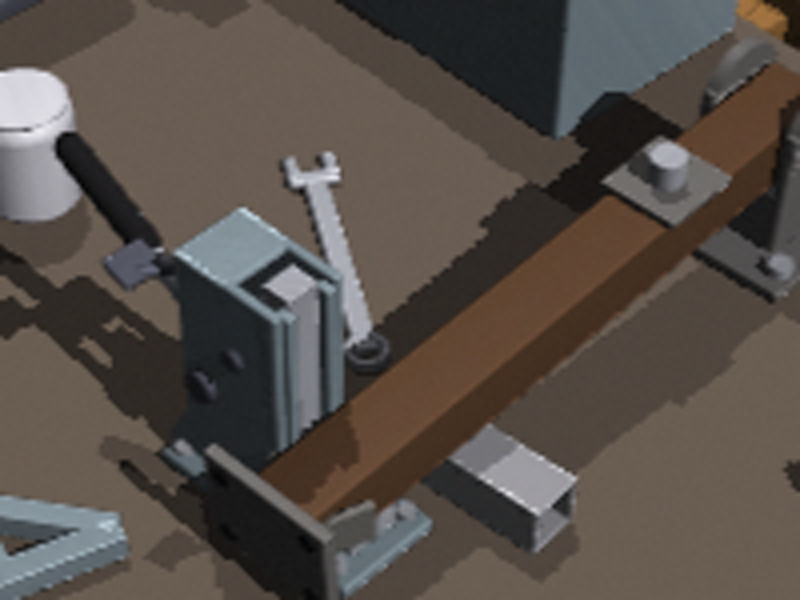

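```bash
cat > fit.py <<'E'
from h import *
from scipy.optimize import least_squares
A=lambda x,y:(170+x/4,170+y/4)
C=lambda x,y:(240+x/4,20+y/4)
S=lambda x,y:(240+x/4,100+y/4)
bt=lambda x:(110-(330-x)*.0606)
# (cam, pixel, model mm, which)
obs=[('top',A(277,131),(-57,115,184)),('top',A(277,230),(-113,115,184)),
('top',A(235,252),(-120,None,160)),
('top',A(120,190),(-85,None,88+.497*130)),
('side',S(176,253),(-113,115,184)),('side',S(243,208),(-57,115,184))]
line=[('top',A(457,60),25,1),('top',A(541,60),-25,1),('top',A(461,270),25,1),('top',A(543,270),-25,1),('top',C(168,400),25,1),('top',C(251,400),-25,1)]
def res(p):
    x0,y0,th=p; c,s=np.cos(th),np.sin(th); r=[]
    inv=lambda P:((P[0]-x0)*c+(P[1]-y0)*s,-(P[0]-x0)*s+(P[1]-y0)*c)
    for cam,px,(mx,my,mz) in obs:
        q=inv(onz(cam,*px,mz/1000))
        if mx is not None: r.append(q[0]-mx/1000)
        if my is not None: r.append(q[1]-my/1000)
    for cam,px,my,_ in line:
        z=.09
        for _ in range(5):
            q=inv(onz(cam,*px,z)); z=bt(q[0]*1000)/1000
        r.append(q[1]-my/1000)
    return np.array(r)*1000
f=least_squares(res,[.6,.05,0],x_scale=[.1,.1,.1]); 
if __name__=='__main__':
    print(f.x,np.round(f.fun,1))
    x0,y0,th=f.x; c,s=np.cos(th),np.sin(th)
    inv=lambda P:np.round([((P[0]-x0)*c+(P[1]-y0)*s)*1e3,(-(P[0]-x0)*s+(P[1]-y0)*c)*1e3],1)
    B=lambda x,y:(340+x/5,220+y/5)
    print('trip',inv(onz('top',*A(235,252),.16)))
    for p in [(648,28),(653,95)]: print('low',inv(onz('top',*A(*p),.04)))
    for p in [(577,480),(537,552)]: print('lowside',inv(onz('side',*S(*p),.04)))
    t=[onz('top',*B(*p),.06) for p in [(475,85),(562,98),(515,367),(430,350)]]
    print('tall',np.round(t,4),[inv(q) for q in t]); m=np.mean(t,0); print(m,inv(m))
    d=(t[0]+t[1]-t[2]-t[3])/2; print('len',np.hypot(*d[:2]),'yaw world',np.arctan2(d[1],d[0]))
    print('bolt',inv(onz('top',*B(180,182),.075)))
    print('endplate',inv(onz('top',*A(418,310),.12)),inv(onz('top',*A(585,303),.12)))
    print('tin',inv(onz('top',125,197,.085)), 'brush end',inv(onz('top',148,225,.02)),'flange',inv(onz('top',493,222,.014)))
E
python3 fit.py
```

```text
[0.61879773 0.04705837 0.05573262] [-0.4  0.4  1.8  1.4 -0.1  2.5 -0.6 -4.8 -3.3 -4.4  0.3  0.3  1.9  3.2
  0.7  1.2]
trip [-120.1  144.6]
low [ 22.3 -89.7]
low [-19.8 -91.4]
lowside [ 19.7 -92.3]
lowside [ -40.2 -112.4]
tall [[ 0.5004 -0.292   0.06  ]
 [ 0.495  -0.3336  0.06  ]
 [ 0.366  -0.3116  0.06  ]
 [ 0.373  -0.2713  0.06  ]] [array([-137.1, -331.9]), array([-144.8, -373.2]), array([-272.4, -344. ]), array([-263.1, -304.1])]
[ 0.43361083 -0.30211086  0.06      ] [-204.3 -338.3]
len 0.12998171577699028 yaw world -0.1650839835487215
bolt [-179.6 -186.9]
endplate [-153.2   48.7] [-152.3  -47. ]
tin [-17.7 409.9] brush end [-79.6 380.3] flange [-101.1 -489.4]
```

The frame fit is good to about 2–3 mm: packing_spot is at world (0.619, 0.047) with yaw 0.056. Trip paddle is near local (-120, 145). Next I work out the move to a point above the grip.

```bash
cat >> h.py <<'E'
P0=np.array([.6188,.0471]); TH=.0557
def w(x,y): # local mm -> world
    c,s=np.cos(TH),np.sin(TH); return P0+np.array([c*x-s*y,s*x+c*y])/1e3
def loc(p):
    c,s=np.cos(TH),np.sin(TH); d=(np.array(p[:2])-P0)*1e3; return np.array([c*d[0]+s*d[1],-s*d[0]+c*d[1]])
def axis(): # tool frame info
    s=ctrl.get_state(); return s,R.from_rotvec(s['tool_rot']).as_matrix()
def plan(x,y,ztip,yaw=None,flip=0):
    """target local mm, tip z mm; yaw: world angle of tool y axis"""
    s,M=axis(); p=np.array([*w(x,y),ztip/1e3+.011]); d=p-s['position']
    cur=np.arctan2(M[1,1],M[0,1]); 
    print('t',round(s['time'],2),'loc',loc(s['position']).round(1),'ztip',round(s['position'][2]*1e3-11,1),'F',s['ft_force'].round(1),'yawY',round(cur,3),'g',round(s['grip_width'],3))
    ty=TH if yaw is None else yaw
    dy=(ty-cur+np.pi/2)%np.pi-np.pi/2; dy+=flip*np.pi
    tgt=R.from_euler('z',dy)*R.from_matrix(M)
    # target exact down
    T=np.column_stack([[0,0,0],[np.cos(cur+dy),np.sin(cur+dy),0],[0,0,-1]]); T[:,0]=np.cross(T[:,1],T[:,2])
    rv=R.from_matrix(M.T@T).as_rotvec()
    print('tool-frame travel now',(M.T@d).round(4),'angular',rv.round(3),'| travel in final axes',(T.T@d).round(4),'q7',s['joint_positions'][6].round(2))
E
python3 - <<'E'
from h import *
s,M=axis(); print(M.round(3)); 
c=ctrl.calibration('wrist'); Rm=cv2.Rodrigues(c['rvec'])[0]; cam=-Rm.T@c['tvec']; print('cam rel in tool',M.T@(cam-s['position']))
plan(-85,240,215); plan(-85,240,215,flip=1)
E
```

```text
[[-0.949  0.315 -0.   ]
 [ 0.315  0.949 -0.001]
 [-0.    -0.001 -1.   ]]
cam rel in tool [ 6.59496498e-02  4.57740007e-05 -1.50446296e-01]
t 0.15 loc [-381.6  591.5] ztip 221.7 F [-0.8  0.2 -0.6] yawY 1.25 g 0.995
tool-frame travel now [-0.405  -0.2179  0.0071] angular [-1.000e-03  1.000e-03  1.194e+00] | travel in final axes [-0.3515  0.2966  0.0067] q7 -0.06
t 0.15 loc [-381.6  591.5] ztip 221.7 F [-0.8  0.2 -0.6] yawY 1.25 g 0.995
tool-frame travel now [-0.405  -0.2179  0.0071] angular [-1.000e-03 -1.000e-03 -1.947e+00] | travel in final axes [ 0.3515 -0.2966  0.0067] q7 -0.06
```

Call:
{"method": "servo_tool", "body": {"series": [{"travel": [0,0,0],"angular": [0,0,0.149]},{"travel": [0,0,0],"angular": [0,0,0.149]},{"travel": [0,0,0],"angular": [0,0,0.149]},{"travel": [0,0,0],"angular": [0,0,0.149]},{"travel": [0,0,0],"angular": [0,0,0.149]}], "claw": 0.0, "squeeze": 20}}

```text
time: 0.65
position: [0.2049, 0.6166, 0.2331]
tool_rot: [1.604, 2.701, -0.001]
ft_force: [0.4, -0.5, -0.7]
grip_width: 0.634
```

Call:
{"method": "servo_tool", "body": {"series": [{"travel": [0,0,0],"angular": [0,0,0.149]},{"travel": [0,0,0],"angular": [0,0,0.149]},{"travel": [0,0,0],"angular": [0,0,0.149]},{"travel": [-0.035,0.03,0],"angular": [0,0,0]},{"travel": [-0.035,0.03,0],"angular": [0,0,0]}]}}

```text
time: 1.15
position: [0.2679, 0.5504, 0.2327]
tool_rot: [2.151, 2.289, -0.001]
ft_force: [0.8, 0.3, 0.7]
grip_width: 0.173
```

Call:
{"method": "servo_tool", "body": {"series": [{"travel": [-0.035,0.03,0],"angular": [0,0,0]},{"travel": [-0.035,0.03,0],"angular": [0,0,0]},{"travel": [-0.035,0.03,0],"angular": [0,0,0]},{"travel": [-0.035,0.03,0],"angular": [0,0,0]},{"travel": [-0.035,0.03,0],"angular": [0,0,0]}]}}

```text
time: 1.65
position: [0.4298, 0.3828, 0.2334]
tool_rot: [-2.156, -2.285, 0.0]
ft_force: [0.4, 0.5, 0.4]
grip_width: 0.004
```

```bash
python3 -c "
from h import *
plan(-85,240,200)"
```

```text
t 1.65 loc [-170.1  345.7] ztip 222.4 F [0.4 0.5 0.4] yawY 0.058 g 0.004
tool-frame travel now [-0.1059  0.0848  0.0224] angular [-0.    -0.     0.002] | travel in final axes [-0.1057  0.0851  0.0224] q7 -0.68
```

Call:
{"method": "servo_tool", "body": {"series": [{"travel": [-0.035,0.0285,0.004]},{"travel": [-0.035,0.0285,0.004]},{"travel": [-0.036,0.028,0.004]},{"travel": [0,0,0]}]}}

```text
$.series[0]: bad value
```

```bash
python3 -c "
from h import *
plan(-85,240,200)
s=ctrl.get_image('side')[:,:,::-1];t=ctrl.get_image('top')[:,:,::-1]
a=cv2.resize(s[90:240,180:380],(800,600));b=cv2.resize(t[150:270,150:310],(800,600))
cv2.imwrite('pics/h1.png',cv2.resize(np.hstack([a,b]),(800,300)))"
```

```text
t 1.65 loc [-170.1  345.7] ztip 222.4 F [0.4 0.5 0.4] yawY 0.058 g 0.004
tool-frame travel now [-0.1059  0.0848  0.0224] angular [-0.    -0.     0.002] | travel in final axes [-0.1057  0.0851  0.0224] q7 -0.68
```

View pics/h1.png

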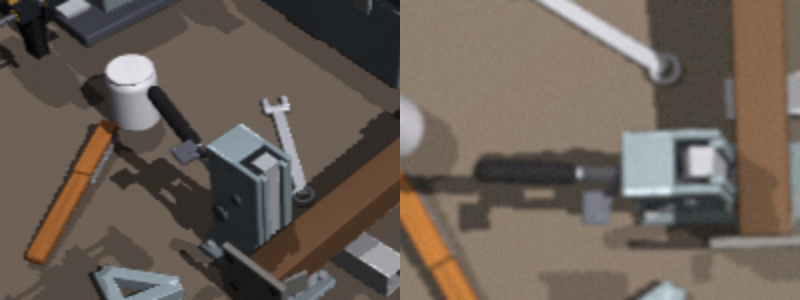

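`angular` is required in every row, so the move was refused; the picture shows the scene unchanged and no arm over the handle. Repeating the move with it included.

Call:
{"method": "servo_tool", "body": {"series": [{"travel": [-0.035,0.0285,0.004],"angular": [0,0,0]},{"travel": [-0.035,0.0285,0.004],"angular": [0,0,0]},{"travel": [-0.036,0.028,0.004],"angular": [0,0,0]},{"travel": [0,0,0],"angular": [0,0,0]}]}}

```text
time: 2.15
position: [0.5243, 0.2754, 0.221]
tool_rot: [2.166, 2.269, -0.003]
ft_force: [0.9, -0.5, -0.1]
grip_width: 0.004
```

```bash
python3 -c "
from h import *
plan(-85,240,200)
s=ctrl.get_image('side')[:,:,::-1];t=ctrl.get_image('top')[:,:,::-1]
a=cv2.resize(s[90:240,180:380],(800,600));b=cv2.resize(t[150:270,150:310],(800,600))
cv2.imwrite('pics/h2.png',cv2.resize(np.hstack([a,b]),(800,300)))"
```

```text
t 2.15 loc [-81.7 233.2] ztip 210.0 F [ 0.9 -0.5 -0.1] yawY 0.046 g 0.004
tool-frame travel now [ 0.0068 -0.0034  0.0099] angular [ 0.002  0.005 -0.009] | travel in final axes [ 0.0068 -0.0033  0.01  ] q7 -0.42
```

View pics/h2.png

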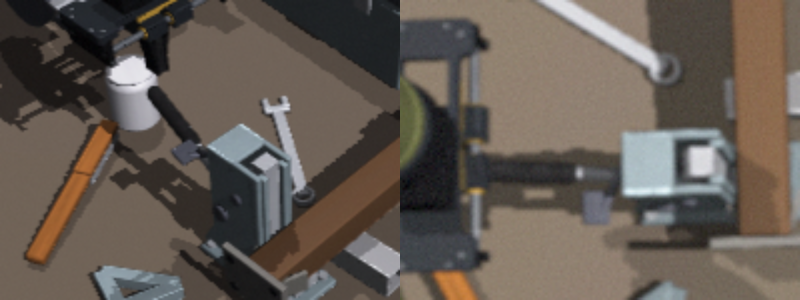

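The closed fingers hang over the outer part of the grip in the top view. First stroke: down.

Call:
{"method": "servo_tool", "body": {"series": [{"travel": [0.006,-0.003,0.02],"angular": [0,0,0]},{"travel": [0,0,0.025],"angular": [0,0,0]},{"travel": [0,0,0.025],"angular": [0,0,0]},{"travel": [0,0,0.025],"angular": [0,0,0]},{"travel": [0,0,0.02],"angular": [0,0,0]}]}}

```text
time: 2.75
position: [0.5156, 0.2979, 0.1088]
tool_rot: [-2.145, -2.288, -0.016]
ft_force: [-1.9, 6.9, 10.9]
grip_width: 0.004
```

Call:
{"method": "servo_tool", "body": {"series": [{"travel": [0,0,0.012],"angular": [0,0,0]},{"travel": [0,0,0.005],"angular": [0,0,0]},{"travel": [0,0,0.0],"angular": [0,0,0]}]}}

```text
time: 3.05
position: [0.5154, 0.2964, 0.0911]
tool_rot: [-2.147, -2.288, -0.011]
ft_force: [-0.8, 6.5, 6.7]
grip_width: 0.005
```

```bash
python3 -c "
from h import *
plan(-85,240,74)
s=ctrl.get_image('side')[:,:,::-1];t=ctrl.get_image('top')[:,:,::-1]
a=cv2.resize(s[90:240,180:380],(800,600));b=cv2.resize(t[150:270,150:310],(800,600))
cv2.imwrite('pics/h3.png',cv2.resize(np.hstack([a,b]),(800,300)))"
```

```text
t 3.05 loc [-89.4 254.7] ztip 80.1 F [-0.8  6.5  6.7] yawY 0.064 g 0.005
tool-frame travel now [-0.0148  0.0043  0.006 ] angular [ 0.002 -0.008  0.008] | travel in final axes [-0.0147  0.0044  0.0061] q7 -0.4
```

View pics/h3.png

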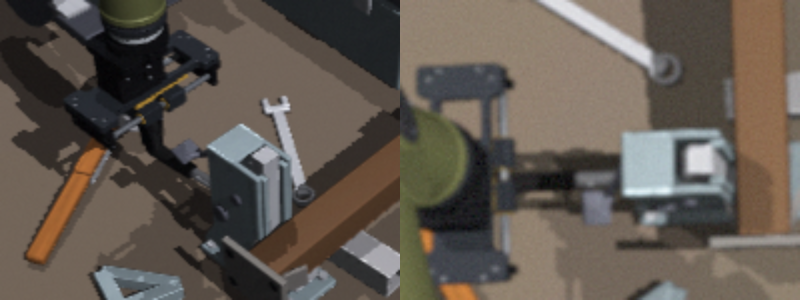

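The handle is nearly down, about 0.64 rad by geometry. The tool has drifted outward, to y 255. I press a little more to reach the stop.

Call:
{"method": "servo_tool", "body": {"series": [{"travel": [-0.004,0.002,0.005],"angular": [0,0,0]},{"travel": [-0.003,0.001,0.003],"angular": [0,0,0]},{"travel": [0,0,0],"angular": [0,0,0]}]}}

```text
time: 3.45
position: [0.5187, 0.2897, 0.0836]
tool_rot: [-2.147, -2.287, -0.011]
ft_force: [-1.3, 5.6, 6.8]
grip_width: 0.003
```

```bash
python3 -c "
from h import *
plan(-85,240,74)"
```

```text
t 3.45 loc [-86.4 247.8] ztip 72.6 F [-1.3  5.6  6.8] yawY 0.063 g 0.003
tool-frame travel now [-0.0078  0.0014 -0.0014] angular [ 0.002 -0.008  0.008] | travel in final axes [-0.0078  0.0014 -0.0014] q7 -0.39
```

Computed q is about 0.69, past 0.62. Now up, to let the handle return.

Call:
{"method": "servo_tool", "body": {"series": [{"travel": [0,0,-0.03],"angular": [0,0,0]},{"travel": [0,0,-0.035],"angular": [0,0,0]},{"travel": [0,0,-0.035],"angular": [0,0,0]},{"travel": [0,0,-0.035],"angular": [0,0,0]},{"travel": [0,0,0],"angular": [0,0,0]}]}}

```text
time: 3.95
position: [0.5214, 0.2861, 0.2224]
tool_rot: [2.152, 2.287, 0.016]
ft_force: [0.7, 0.0, 0.8]
grip_width: 0.007
```

Call:
{"method": "servo_tool", "body": {"series": [{"travel": [0,0,0],"angular": [0,0,0]},{"travel": [0,0,0],"angular": [0,0,0]}]}}

```text
time: 4.15
position: [0.5184, 0.2833, 0.2152]
tool_rot: [-2.153, -2.286, 0.003]
ft_force: [-0.1, -0.3, -0.1]
grip_width: 0.004
```

```bash
python3 -c "
from h import *
plan(-85,236,74)
s=ctrl.get_image('side')[:,:,::-1];t=ctrl.get_image('top')[:,:,::-1]
a=cv2.resize(s[90:240,180:380],(800,600));b=cv2.resize(t[150:270,150:310],(800,600))
cv2.imwrite('pics/h4.png',cv2.resize(np.hstack([a,b]),(800,300)))"
```

```text
t 4.15 loc [-87.1 241.5] ztip 204.2 F [-0.1 -0.3 -0.1] yawY 0.06 g 0.004
tool-frame travel now [-0.0054  0.0023  0.1302] angular [-0.002  0.001  0.004] | travel in final axes [-0.0055  0.0021  0.1302] q7 -0.42
```

View pics/h4.png

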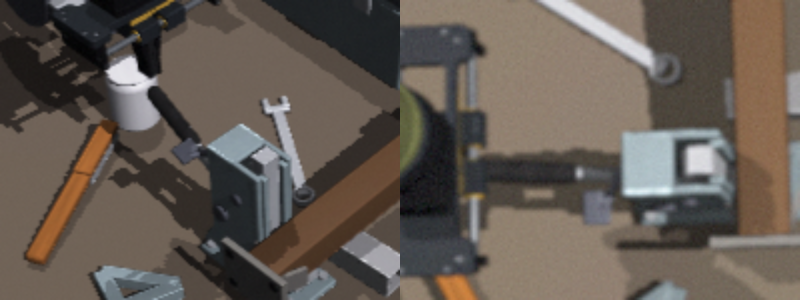

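The handle is back up and the rack top stands slightly higher, so stroke 1 took. Stroke 2.

Call:
{"method": "servo_tool", "body": {"series": [{"travel": [-0.006,0.002,0.02],"angular": [0,0,0]},{"travel": [0,0,0.025],"angular": [0,0,0]},{"travel": [0,0,0.025],"angular": [0,0,0]},{"travel": [0,0,0.025],"angular": [0,0,0]},{"travel": [0,0,0.02],"angular": [0,0,0]}]}}

```text
time: 4.75
position: [0.5229, 0.2825, 0.1031]
tool_rot: [-2.151, -2.285, -0.014]
ft_force: [-1.5, 8.6, 12.5]
grip_width: 0.007
```

Call:
{"method": "servo_tool", "body": {"series": [{"travel": [0,0,0.012],"angular": [0,0,0]},{"travel": [0,0,0.005],"angular": [0,0,0]},{"travel": [0,0,0.002],"angular": [0,0,0]},{"travel": [0,0,0.0],"angular": [0,0,0]}]}}

```text
time: 5.15
position: [0.5228, 0.2813, 0.0841]
tool_rot: [-2.152, -2.286, -0.01]
ft_force: [-0.6, 6.0, 8.2]
grip_width: 0.008
```

```bash
python3 -c "
from h import *
plan(-85,240,72)"
```

```text
t 5.15 loc [-82.8 239.2] ztip 73.1 F [-0.6  6.   8.2] yawY 0.06 g 0.008
tool-frame travel now [ 0.0008 -0.0022  0.0011] angular [ 0.003 -0.006  0.005] | travel in final axes [ 0.0008 -0.0022  0.0011] q7 -0.37
```

q is about 0.70, at the bottom. Up.

Call:
{"method": "servo_tool", "body": {"series": [{"travel": [0,0,-0.03],"angular": [0,0,0]},{"travel": [0,0,-0.035],"angular": [0,0,0]},{"travel": [0,0,-0.035],"angular": [0,0,0]},{"travel": [0,0,-0.032],"angular": [0,0,0]},{"travel": [0,0,0],"angular": [0,0,0]}]}}

```text
time: 5.65
position: [0.5243, 0.2778, 0.2188]
tool_rot: [2.155, 2.284, 0.011]
ft_force: [-0.1, 0.1, 0.5]
grip_width: 0.008
```

Call:
{"method": "servo_tool", "body": {"series": [{"travel": [0,0,0],"angular": [0,0,0]},{"travel": [0,0,0],"angular": [0,0,0]}]}}

```text
time: 5.85
position: [0.5212, 0.2763, 0.2126]
tool_rot: [-2.155, -2.285, 0.005]
ft_force: [-0.1, 0.6, -0.7]
grip_width: 0.003
```

```bash
python3 -c "
from h import *
plan(-85,240,72)
s=ctrl.get_image('side')[:,:,::-1]
crop(s,180,90,200,150,4,'h5.png')"
```

```text
t 5.85 loc [-84.7 234.3] ztip 201.6 F [-0.1  0.6 -0.7] yawY 0.058 g 0.003
tool-frame travel now [6.000e-03 1.000e-04 1.296e-01] angular [-0.003  0.002  0.003] | travel in final axes [ 0.0057 -0.0003  0.1296] q7 -0.41
```

View pics/h5.png

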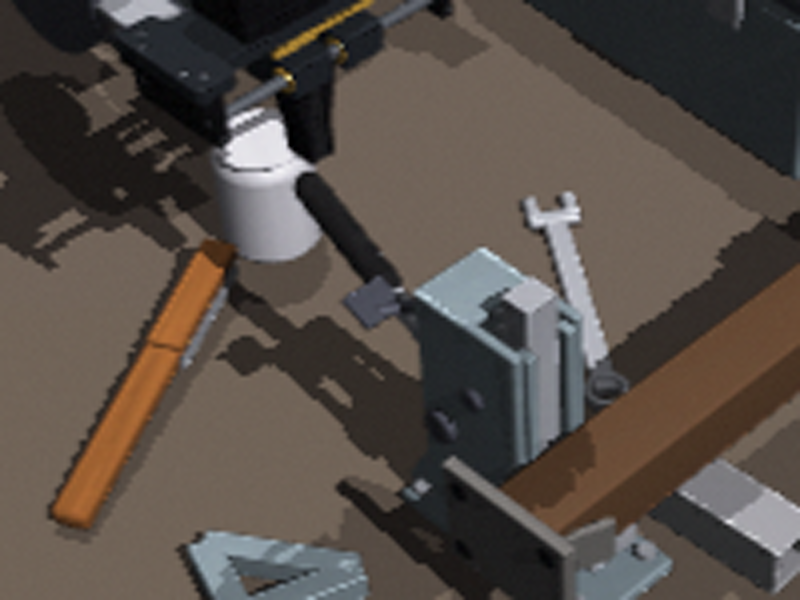

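The rack top now stands clearly above the cheeks, at (545,290), and the handle is up. Stroke 3.

Call:
{"method": "servo_tool", "body": {"series": [{"travel": [0,0,0.02],"angular": [0,0,0]},{"travel": [0,0,0.025],"angular": [0,0,0]},{"travel": [0,0,0.025],"angular": [0,0,0]},{"travel": [0,0,0.025],"angular": [0,0,0]},{"travel": [0,0,0.018],"angular": [0,0,0]}]}}

```text
time: 6.4
position: [0.5227, 0.2822, 0.1026]
tool_rot: [-2.151, -2.285, -0.013]
ft_force: [-1.5, 8.0, 11.7]
grip_width: 0.007
```

Call:
{"method": "servo_tool", "body": {"series": [{"travel": [0,0,0.01],"angular": [0,0,0]},{"travel": [0,0,0.005],"angular": [0,0,0]},{"travel": [0,0,0.002],"angular": [0,0,0]},{"travel": [0,0,0.0],"angular": [0,0,0]}]}}

```text
time: 6.8
position: [0.5226, 0.2814, 0.0857]
tool_rot: [-2.152, -2.286, -0.01]
ft_force: [-1.2, 6.8, 8.5]
grip_width: 0.006
```

```bash
python3 -c "
from h import *
plan(-85,240,72)"
```

```text
t 6.8 loc [-83.  239.3] ztip 74.7 F [-1.2  6.8  8.5] yawY 0.06 g 0.006
tool-frame travel now [ 0.0007 -0.002   0.0027] angular [ 0.003 -0.006  0.005] | travel in final axes [ 0.0007 -0.002   0.0027] q7 -0.37
```

Call:
{"method": "servo_tool", "body": {"series": [{"travel": [0,0,0.002],"angular": [0,0,0]},{"travel": [0,0,-0.03],"angular": [0,0,0]},{"travel": [0,0,-0.035],"angular": [0,0,0]},{"travel": [0,0,-0.035],"angular": [0,0,0]},{"travel": [0,0,-0.04],"angular": [0,0,0]}]}}

```text
time: 7.3
position: [0.521, 0.2759, 0.2216]
tool_rot: [-2.156, -2.284, 0.007]
ft_force: [1.4, 0.6, 0.0]
grip_width: 0.006
```

Call:
{"method": "servo_tool", "body": {"series": [{"travel": [0,0,-0.02],"angular": [0,0,0]},{"travel": [0,0,-0.01],"angular": [0,0,0]},{"travel": [0,0,0],"angular": [0,0,0]}]}}

```text
time: 7.6
position: [0.5224, 0.2768, 0.2526]
tool_rot: [2.156, 2.285, 0.001]
ft_force: [0.4, -0.0, -0.0]
grip_width: 0.006
```

```bash
python3 -c "
from h import *
plan(0,-75,240,flip=1)
plan(0,-75,240,flip=0)
s=ctrl.get_image('side')[:,:,::-1]
crop(s,180,90,200,150,4,'h6.png')"
```

```text
t 7.6 loc [-83.5 234.7] ztip 241.6 F [ 0.4 -0.  -0. ] yawY 0.058 g 0.006
tool-frame travel now [-0.3099  0.0828  0.0015] angular [ 0.000e+00  1.000e-03 -3.139e+00] | travel in final axes [ 0.3097 -0.0835  0.0016] q7 -0.42
t 7.6 loc [-83.5 234.7] ztip 241.6 F [ 0.4 -0.  -0. ] yawY 0.058 g 0.006
tool-frame travel now [-0.3099  0.0828  0.0015] angular [ 0.    -0.     0.002] | travel in final axes [-0.3097  0.0835  0.0016] q7 -0.42
```

View pics/h6.png

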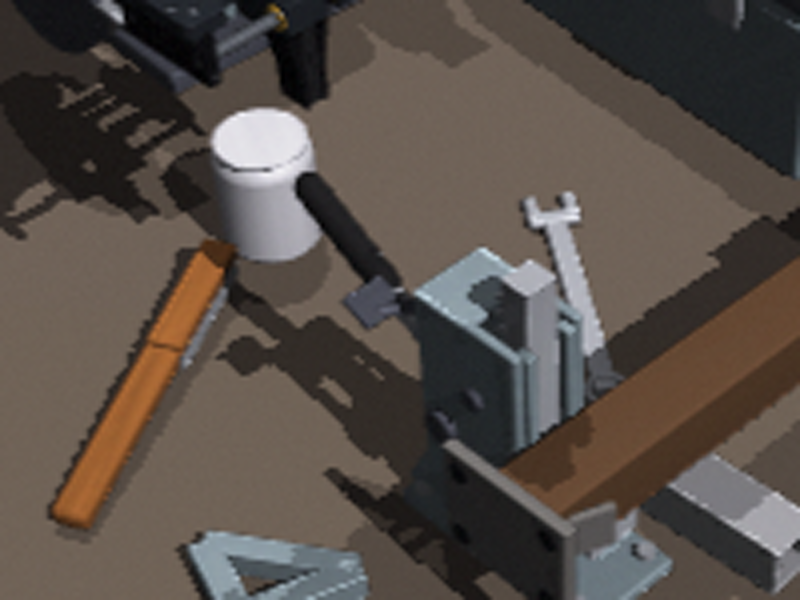

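The rack is up to about 222 mm (three notches), with handle and paddle up. Moving over to the low packer's projecting end and opening the claw.

Call:
{"method": "servo_tool", "body": {"series": [{"travel": [-0.03,0.02,-0.005],"angular": [0,0,0]},{"travel": [-0.04,0.02,0],"angular": [0,0,0]},{"travel": [-0.04,0.02,0],"angular": [0,0,0]},{"travel": [-0.04,0.013,0],"angular": [0,0,0]},{"travel": [-0.04,0.01,0],"angular": [0,0,0]}], "claw": 0.065}}

```text
time: 8.15
position: [0.6157, 0.09, 0.2546]
tool_rot: [-2.155, -2.283, 0.006]
ft_force: [-0.1, 0.6, -0.2]
grip_width: 0.371
```

Call:
{"method": "servo_tool", "body": {"series": [{"travel": [-0.04,0,0],"angular": [0,0,0]},{"travel": [-0.04,0,0],"angular": [0,0,0]},{"travel": [-0.04,0,0.02],"angular": [0,0,0]},{"travel": [0,0,0.03],"angular": [0,0,0]},{"travel": [0,0,0.02],"angular": [0,0,0]}]}}

```text
time: 8.65
position: [0.6208, -0.0304, 0.1832]
tool_rot: [-2.159, -2.278, 0.007]
ft_force: [0.2, 1.1, 0.3]
grip_width: 0.729
```

```bash
python3 -c "
from h import *
plan(1,-76,10)
cv2.imwrite('pics/w7.png',ctrl.get_image('wrist')[:,:,::-1])
t=ctrl.get_image('top')[:,:,::-1]
crop(t,230,120,200,150,4,'h7.png')"
```

```text
t 8.65 loc [ -2.3 -77.5] ztip 172.2 F [0.2 1.1 0.3] yawY 0.054 g 0.729
tool-frame travel now [0.0016 0.0042 0.1622] angular [-0.006  0.001 -0.002] | travel in final axes [0.0015 0.0033 0.1622] q7 0.19
```

View pics/w7.png

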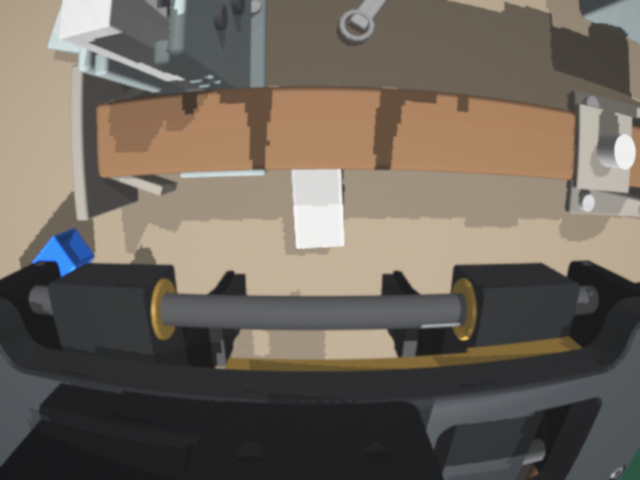

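View pics/h7.png

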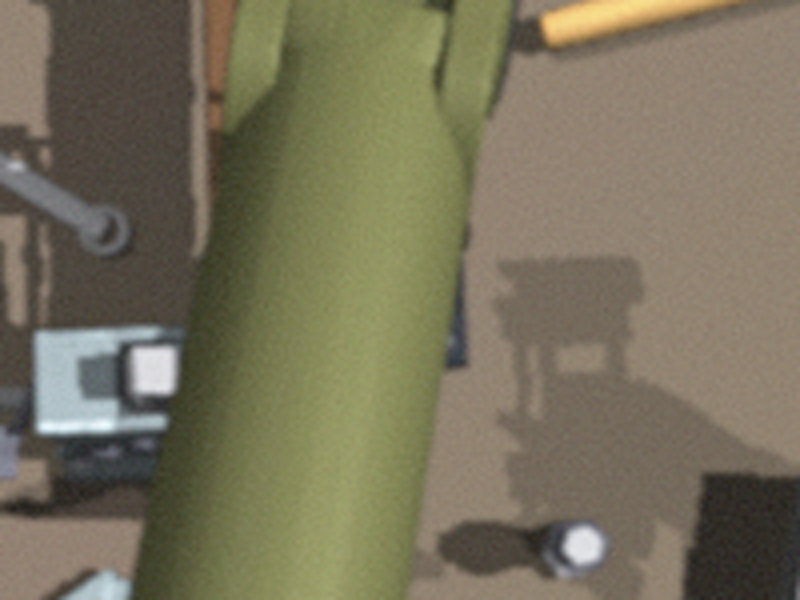

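The wrist view shows the low packer's free end, with top corners at about (296,248) and (344,246). I'll convert those.

```bash
python3 -c "
from h import *
for p in [(296,248),(344,246),(292,170),(342,170),(293,196),(343,196)]: print(loc(onz('wrist',*p,.04)).round(1))
print('barR edge',[loc(onz('wrist',*p,.067)).round(1) for p in [(220,177),(420,178)]])
plan(1,-76,10)"
```

```text
[-19.2 -88.2]
[ 19.9 -86.4]
[-21.8 -24.9]
[ 17.4 -24.9]
[-21.2 -45.6]
[ 18.4 -45.5]
barR edge [array([-72.8, -27.6]), array([ 73. , -27.9])]
t 8.75 loc [ -3.4 -75.1] ztip 170.8 F [-0.  -0.3  0.2] yawY 0.057 g 0.742
tool-frame travel now [-0.0008  0.0061  0.1607] angular [-0.01   0.     0.001] | travel in final axes [-0.0009  0.0044  0.1608] q7 0.19
```

Call:
{"method": "servo_tool", "body": {"series": [{"travel": [0,0.003,0.04],"angular": [-0.008,0,0]},{"travel": [0,0,0.04],"angular": [0,0,0]},{"travel": [0,0,0.04],"angular": [0,0,0]},{"travel": [0,0,0.025],"angular": [0,0,0]},{"travel": [0,0,0.01],"angular": [0,0,0]}]}}

```text
time: 9.25
position: [0.6247, -0.0272, 0.0293]
tool_rot: [2.154, 2.285, 0.002]
ft_force: [-0.1, 0.7, -0.1]
grip_width: 0.743
```

```bash
python3 -c "
from h import *
plan(0,-76,10)"
```

```text
t 9.25 loc [  1.7 -74.5] ztip 18.3 F [-0.1  0.7 -0.1] yawY 0.059 g 0.743
tool-frame travel now [-0.0015 -0.0018  0.0083] angular [0.002 0.    0.003] | travel in final axes [-0.0015 -0.0017  0.0083] q7 0.26
```

Call:
{"method": "servo_tool", "body": {"series": [{"travel": [-0.001,-0.001,0.005],"angular": [0,0,0]},{"travel": [0,0,0],"angular": [0,0,0]},{"travel": [0,0,0],"angular": [0,0,0]},{"travel": [0,0,0],"angular": [0,0,0]},{"travel": [0,0,0],"angular": [0,0,0]}], "claw": 0.03, "squeeze": 45}}

```text
time: 9.75
position: [0.6267, -0.029, 0.0291]
tool_rot: [2.152, 2.28, 0.011]
ft_force: [-2.1, -1.3, 5.6]
grip_width: 0.459
```

```bash
python3 -c "
from h import *
plan(0,-185,16)"
```

```text
t 9.75 loc [  3.6 -76.4] ztip 18.1 F [-2.1 -1.3  5.6] yawY 0.058 g 0.459
tool-frame travel now [-0.1085 -0.0039  0.0021] angular [ 0.009 -0.     0.002] | travel in final axes [-0.1086 -0.0036  0.0021] q7 0.27
```

It is gripped (opening 40 mm). Pulling it out to the right.

Call:
{"method": "servo_tool", "body": {"series": [{"travel": [-0.015,0,-0.004],"angular": [0,0,0]},{"travel": [-0.025,0,0],"angular": [0,0,0]},{"travel": [-0.03,0,0],"angular": [0,0,0]},{"travel": [-0.035,0,0],"angular": [0,0,0]},{"travel": [-0.04,0,0],"angular": [0,0,0]}]}}

```text
time: 10.25
position: [0.6341, -0.1747, 0.031]
tool_rot: [2.151, 2.283, 0.009]
ft_force: [0.7, 0.3, -3.4]
grip_width: 0.461
```

```bash
python3 -c "
from h import *
plan(70,-360,16)
cv2.imwrite('pics/w8.png',ctrl.get_image('wrist')[:,:,::-1])"
```

```text
t 10.25 loc [   2.9 -222.3] ztip 20.0 F [ 0.7  0.3 -3.4] yawY 0.059 g 0.461
tool-frame travel now [-0.1379  0.0665  0.0044] angular [ 0.007 -0.     0.004] | travel in final axes [-0.1377  0.0671  0.004 ] q7 0.51
```

View pics/w8.png

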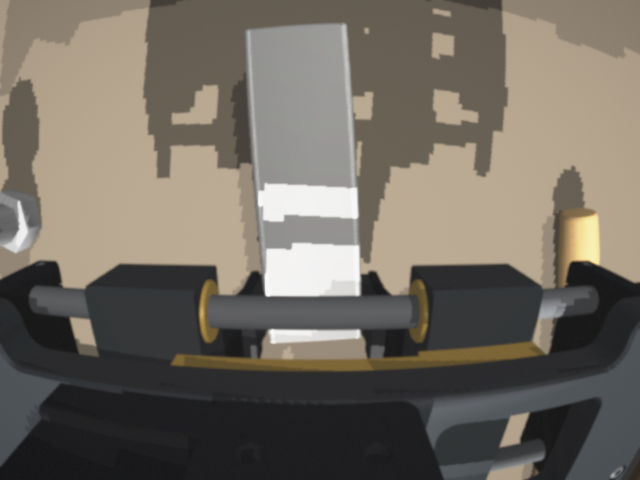

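Call:
{"method": "servo_tool", "body": {"series": [{"travel": [-0.035,0.01,-0.008],"angular": [0,0,0]},{"travel": [-0.035,0.01,0],"angular": [0,0,0]},{"travel": [-0.035,0.01,0],"angular": [0,0,0]},{"travel": [-0.035,0.01,0],"angular": [0,0,0]},{"travel": [0,0,0],"angular": [0,0,0]}]}}

```text
time: 10.8
position: [0.6803, -0.3208, 0.0393]
tool_rot: [2.158, 2.269, -0.001]
ft_force: [-0.6, -0.5, -3.7]
grip_width: 0.46
```

```bash
python3 -c "
from h import *
plan(45,-360,16)
cv2.imwrite('pics/s8.png',cv2.resize(ctrl.get_image('side')[100:400,240:640,::-1],(800,600)))"
```

```text
t 10.8 loc [  40.9 -370.8] ztip 28.3 F [-0.6 -0.5 -3.7] yawY 0.05 g 0.46
tool-frame travel now [0.0109 0.004  0.0123] angular [ 0.007  0.008 -0.005] | travel in final axes [0.0108 0.0041 0.0123] q7 0.68
```

View pics/s8.png

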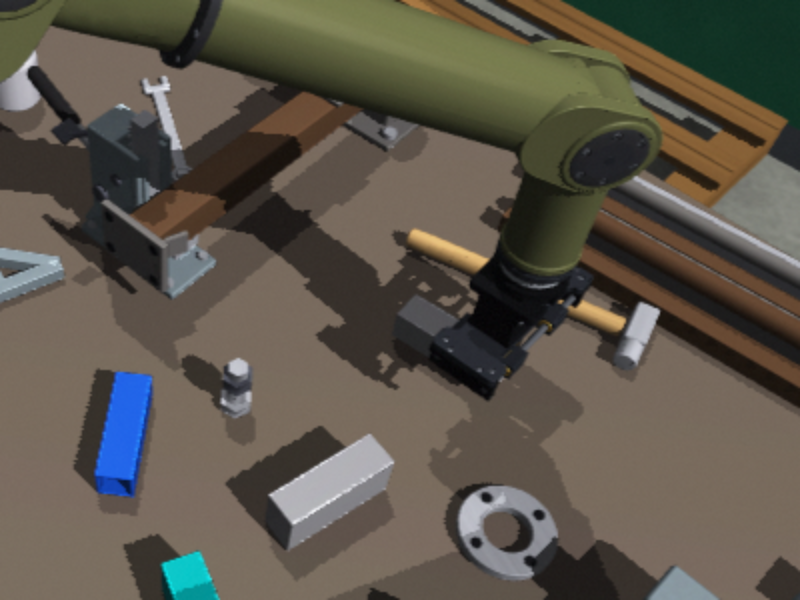

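The packer is held clear of everything, with the hammer beyond. Lowering and releasing.

Call:
{"method": "servo_tool", "body": {"series": [{"travel": [0,0,0.006],"angular": [0,0,0]},{"travel": [0,0,0.004],"angular": [0,0,0]},{"travel": [0,0,0.002],"angular": [0,0,0]},{"travel": [0,0,0],"angular": [0,0,0]}]}}

```text
time: 11.25
position: [0.6824, -0.3095, 0.0292]
tool_rot: [2.151, 2.284, 0.01]
ft_force: [-4.1, 0.8, 4.2]
grip_width: 0.464
```

Call:
{"method": "servo_tool", "body": {"series": [{"travel": [0,0,0],"angular": [0,0,0]},{"travel": [0,0,0],"angular": [0,0,0]},{"travel": [0,0,0],"angular": [0,0,0]}], "claw": 0.065}}

```text
time: 11.55
position: [0.6831, -0.3102, 0.028]
tool_rot: [2.151, 2.282, 0.01]
ft_force: [-0.1, 0.4, 0.1]
grip_width: 0.648
```

Call:
{"method": "servo_tool", "body": {"series": [{"travel": [0,0,-0.03],"angular": [0,0,0]},{"travel": [0,0,-0.05],"angular": [0,0,0]},{"travel": [0,0,-0.05],"angular": [0,0,0]}]}}

```text
time: 11.85
position: [0.6811, -0.3104, 0.1581]
tool_rot: [2.153, 2.283, 0.008]
ft_force: [1.2, -1.1, 1.3]
grip_width: 0.741
```

```bash
python3 -c "
from h import *
print(loc([.4336,-.3021]))
y=-.165+np.pi/2
plan(-210,-338,120,yaw=y)
plan(-210,-338,120,yaw=y,flip=-1)
cv2.imwrite('pics/w9.png',ctrl.get_image('wrist')[:,:,::-1])"
```

```text
[-204.35316779 -338.34813848]
t 11.85 loc [  42.3 -360.4] ztip 147.1 F [ 1.2 -1.1  1.3] yawY 0.058 g 0.741
tool-frame travel now [ 0.0231 -0.2524  0.0256] angular [ 0.006  0.003 -1.347] | travel in final axes [ 0.2511 -0.0334  0.0271] q7 0.65
t 11.85 loc [  42.3 -360.4] ztip 147.1 F [ 1.2 -1.1  1.3] yawY 0.058 g 0.741
tool-frame travel now [ 0.0231 -0.2524  0.0256] angular [ 0.004 -0.006  1.794] | travel in final axes [-0.2511  0.0334  0.0271] q7 0.65
```

View pics/w9.png

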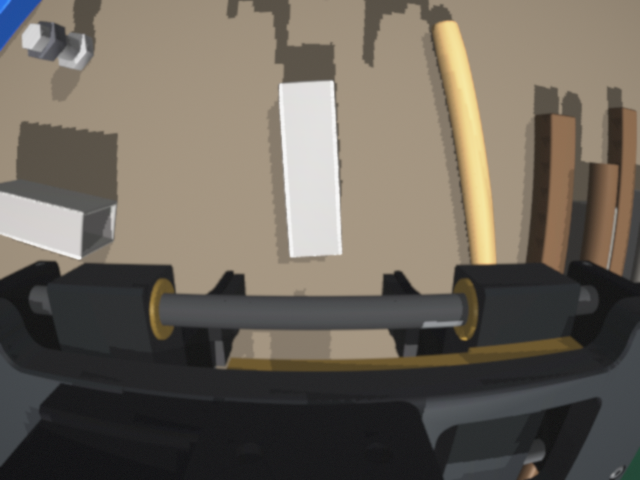

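The low packer stands clear, centred at about px (310,170) in the wrist view. Now rotating for the tall packer.

Call:
{"method": "servo_tool", "body": {"series": [{"travel": [0,-0.03,0],"angular": [0,0,-0.149]},{"travel": [0,0,0],"angular": [0,0,-0.149]},{"travel": [0,0,0],"angular": [0,0,-0.149]},{"travel": [0,0,0],"angular": [0,0,-0.149]},{"travel": [0,0,0],"angular": [0,0,-0.149]}], "claw": 0.07}}

```text
time: 12.4
position: [0.6518, -0.3125, 0.1574]
tool_rot: [1.164, 2.91, 0.006]
ft_force: [-0.2, -0.6, -0.1]
grip_width: 0.806
```

Call:
{"method": "servo_tool", "body": {"series": [{"travel": [0,0,0],"angular": [0,0,-0.149]},{"travel": [0,0,0],"angular": [0,0,-0.149]},{"travel": [0,0,0],"angular": [0,0,-0.149]},{"travel": [0,0,0],"angular": [0,0,-0.149]},{"travel": [0,0,0],"angular": [0,0,0]}]}}

```text
time: 12.9
position: [0.6517, -0.3127, 0.1574]
tool_rot: [0.268, 3.122, 0.002]
ft_force: [0.2, -0.7, 0.4]
grip_width: 0.803
```

```bash
python3 -c "
from h import *
y=-.165+np.pi/2
l=loc([.4754,-.309]);print(l)
plan(*l,120,yaw=y)"
```

```text
[-163.00212437 -347.56449395]
t 12.9 loc [  12.8 -361.1] ztip 146.4 F [ 0.2 -0.7  0.4] yawY 1.4 g 0.803
tool-frame travel now [ 0.1746 -0.0264  0.0249] angular [ 0.002  0.008 -0.006] | travel in final axes [ 0.1745 -0.0253  0.0264] q7 1.92
```

Call:
{"method": "servo_tool", "body": {"series": [{"travel": [0.045,-0.0065,0],"angular": [0,0.007,-0.005]},{"travel": [0.045,-0.0065,0],"angular": [0,0,0]},{"travel": [0.045,-0.0065,0],"angular": [0,0,0]},{"travel": [0.02,-0.003,0],"angular": [0,0,0]},{"travel": [0,0,0],"angular": [0,0,0]}]}}

```text
time: 13.4
position: [0.4919, -0.3101, 0.1575]
tool_rot: [0.273, 3.129, 0.004]
ft_force: [0.7, 0.7, -0.3]
grip_width: 0.805
```

```bash
python3 -c "
from h import *
y=-.165+np.pi/2
plan(-163,-347.6,120,yaw=y)
import json
c=ctrl.calibration('wrist');json.dump({k:(v.tolist() if hasattr(v,'tolist') else v) for k,v in c.items()},open('c10.json','w'))
cv2.imwrite('pics/w10.png',ctrl.get_image('wrist')[:,:,::-1])"
```

```text
t 13.4 loc [-146.6 -349.5] ztip 146.5 F [ 0.7  0.7 -0.3] yawY 1.397 g 0.805
tool-frame travel now [ 0.0165 -0.0019  0.0265] angular [ 0.002  0.001 -0.009] | travel in final axes [ 0.0165 -0.0017  0.0265] q7 1.99
```

View pics/w10.png

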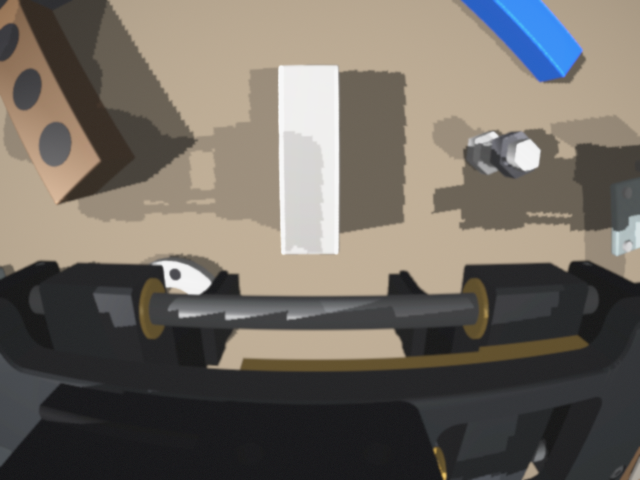

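The tall packer's top face has corners at about (280,66), (337,66), (338,254) and (281,253).

```bash
python3 -c "
from h import *
import json
c=json.load(open('c10.json'))
q=[onz('wrist',*p,.06,c) for p in [(280,66),(337,66),(338,254),(281,253)]]
print(np.round(q,4)); m=np.mean(q,0); n=(q[0]+q[1])/2; f=(q[2]+q[3])/2; d=f-n; yaw=np.arctan2(d[1],d[0]); print(m,yaw,np.hypot(*d[:2]))
g=m+.042*d/np.hypot(*d[:2]); l=loc(g); print(g,l)
plan(*l,15,yaw=yaw+np.pi/2)"
```

```text
[[ 0.3669 -0.31    0.06  ]
 [ 0.3736 -0.2729  0.06  ]
 [ 0.5004 -0.2938  0.06  ]
 [ 0.4927 -0.3327  0.06  ]]
[ 0.4334046  -0.30235864  0.06      ] -0.17131657274291406 0.12813745192998452
[ 0.47478977 -0.30951879  0.06      ] [-163.64029272 -348.04850725]
t 13.45 loc [-144.1 -349. ] ztip 146.6 F [ 0.  -0.3 -0.2] yawY 1.399 g 0.804
tool-frame travel now [ 0.0195 -0.0037  0.1316] angular [ 0.002  0.002 -0.   ] | travel in final axes [ 0.0192 -0.0034  0.1316] q7 1.99
```

Call:
{"method": "servo_tool", "body": {"series": [{"travel": [0.018,-0.003,0.02],"angular": [0,0,0]},{"travel": [0,0,0.035],"angular": [0,0,0]},{"travel": [0,0,0.035],"angular": [0,0,0]},{"travel": [0,0,0.03],"angular": [0,0,0]},{"travel": [0,0,0.01],"angular": [0,0,0]}]}}

```text
time: 13.95
position: [0.4764, -0.307, 0.0237]
tool_rot: [-0.262, -3.127, -0.006]
ft_force: [-0.6, -0.6, -0.5]
grip_width: 0.802
```

```bash
python3 -c "
from h import *
plan(-163.6,-348,15,yaw=-.171+np.pi/2)"
```

```text
t 13.95 loc [-161.9 -345.7] ztip 12.7 F [-0.6 -0.6 -0.5] yawY 1.404 g 0.802
tool-frame travel now [ 0.0012 -0.0027 -0.0023] angular [ 0.003 -0.004  0.004] | travel in final axes [ 0.0011 -0.0027 -0.0023] q7 2.05
```

Call:
{"method": "servo_tool", "body": {"series": [{"travel": [0,-0.002,-0.002],"angular": [0,0,0]},{"travel": [0,0,0],"angular": [0,0,0]},{"travel": [0,0,0],"angular": [0,0,0]},{"travel": [0,0,0],"angular": [0,0,0]},{"travel": [0,0,0],"angular": [0,0,0]}], "claw": 0.03, "squeeze": 55}}

```text
time: 14.45
position: [0.4776, -0.3107, 0.0304]
tool_rot: [0.262, 3.127, 0.003]
ft_force: [0.7, 2.0, 4.3]
grip_width: 0.455
```

```bash
python3 -c "
from h import *
plan(0,-200,40)"
```

```text
t 14.45 loc [-160.9 -349.4] ztip 19.4 F [0.7 2.  4.3] yawY 1.404 g 0.455
tool-frame travel now [-0.124   0.1813 -0.0198] angular [4.000e-03 1.000e-03 1.348e+00] | travel in final axes [ 0.1494  0.1609 -0.0206] q7 2.05
```

Gripped at 40 mm. Lift, carry clear of the bolt, then rotate.

Call:
{"method": "servo_tool", "body": {"series": [{"travel": [0,0,-0.01],"angular": [0,0,0]},{"travel": [0,0,-0.025],"angular": [0,0,0]},{"travel": [-0.02,0.005,-0.025],"angular": [0,0,0]},{"travel": [-0.025,0.02,0],"angular": [0,0,0]},{"travel": [-0.025,0.025,0],"angular": [0,0,0]}]}}

```text
time: 14.95
position: [0.5541, -0.2747, 0.0906]
tool_rot: [0.267, 3.128, 0.001]
ft_force: [0.1, -0.3, -6.8]
grip_width: 0.459
```

Call:
{"method": "servo_tool", "body": {"series": [{"travel": [-0.025,0.028,0],"angular": [0,0,0]},{"travel": [-0.025,0.03,0],"angular": [0,0,0]},{"travel": [0,0,0],"angular": [0,0,0.12]},{"travel": [0,0,0],"angular": [0,0,0.14]},{"travel": [0,0,0],"angular": [0,0,0.14]}]}}

```text
time: 15.45
position: [0.6119, -0.2239, 0.0886]
tool_rot: [-0.886, -3.013, -0.002]
ft_force: [-0.1, -0.4, -5.3]
grip_width: 0.458
```

Call:
{"method": "servo_tool", "body": {"series": [{"travel": [0,0,0],"angular": [0,0,0.14]},{"travel": [0,0,0],"angular": [0,0,0.14]},{"travel": [0,0,0],"angular": [0,0,0.14]},{"travel": [0,0,0],"angular": [0,0,0.14]},{"travel": [0,0,0],"angular": [0,0,0.14]}]}}

```text
time: 15.95
position: [0.6117, -0.2241, 0.0888]
tool_rot: [-1.866, -2.525, -0.001]
ft_force: [0.4, 0.6, -5.4]
grip_width: 0.456
```

```bash
python3 -c "
from h import *
plan(0,-200,40)
cv2.imwrite('pics/w11.png',ctrl.get_image('wrist')[:,:,::-1])"
```

```text
t 15.95 loc [ -22.1 -270.4] ztip 77.8 F [ 0.4  0.6 -5.4] yawY 0.298 g 0.456
tool-frame travel now [0.0629 0.0384 0.0379] angular [-0.001 -0.002  0.243] | travel in final axes [0.0704 0.0221 0.0378] q7 0.78
```

View pics/w11.png

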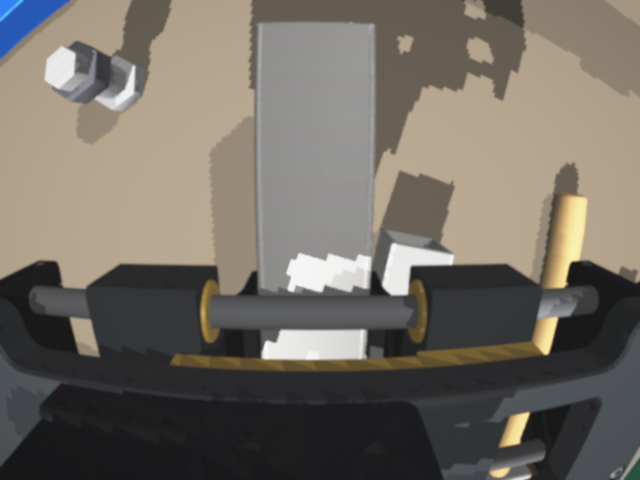

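The packer is held squarely along tool x. Finish rotating, move in line, lower.

Call:
{"method": "servo_tool", "body": {"series": [{"travel": [0,0,0],"angular": [0,0,0.12]},{"travel": [0,0,0],"angular": [0,0,0.122]},{"travel": [0.03,0.01,0],"angular": [0,0,0]},{"travel": [0.03,0.01,0],"angular": [0,0,0]},{"travel": [0.01,0.002,0.02],"angular": [0,0,0]}]}}

```text
time: 16.5
position: [0.6338, -0.1478, 0.0717]
tool_rot: [2.141, 2.296, 0.012]
ft_force: [2.2, 1.0, -5.1]
grip_width: 0.46
```

Call:
{"method": "servo_tool", "body": {"series": [{"travel": [0,0,0.02],"angular": [0,0,0]},{"travel": [0,0,0.01],"angular": [0,0,0]},{"travel": [0,0,0],"angular": [0,0,0]}]}}

```text
time: 16.8
position: [0.6283, -0.1532, 0.0375]
tool_rot: [-2.148, -2.287, 0.002]
ft_force: [-0.7, 0.0, -5.7]
grip_width: 0.455
```

```bash
python3 -c "
from h import *
plan(0,-72,22)
cv2.imwrite('pics/w12.png',ctrl.get_image('wrist')[:,:,::-1])
cv2.imwrite('pics/s12.png',cv2.resize(ctrl.get_image('side')[100:400,240:640,::-1],(800,600)))"
```

```text
t 16.8 loc [  -1.7 -200.5] ztip 26.5 F [-0.7  0.  -5.7] yawY 0.063 g 0.455
tool-frame travel now [0.1284 0.0026 0.0047] angular [-0.004 -0.002  0.007] | travel in final axes [0.1285 0.0017 0.0045] q7 0.46
```

View pics/w12.png

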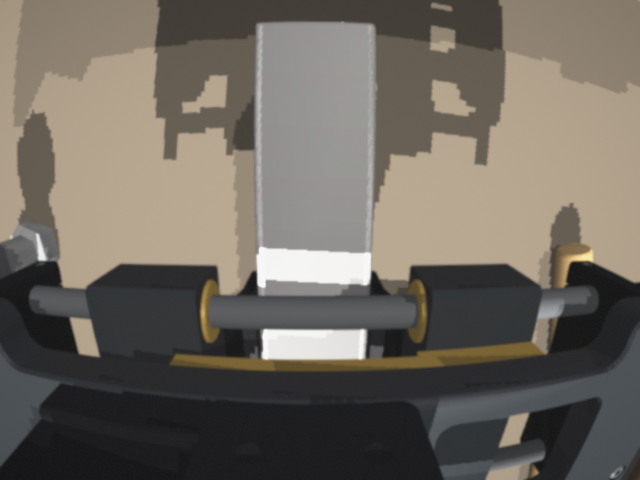

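View pics/s12.png

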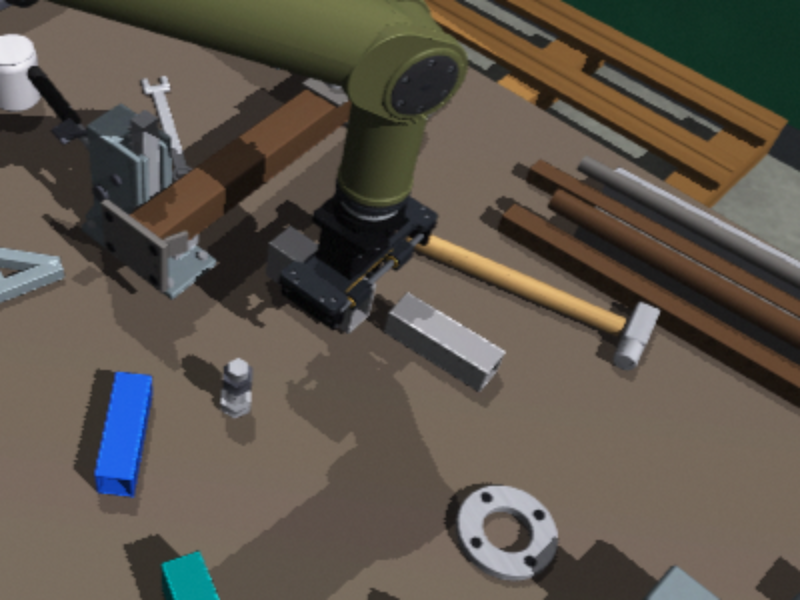

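Aligned. I set it down onto the bench and check contact, then slide.

Call:
{"method": "servo_tool", "body": {"series": [{"travel": [0,0.0015,0.003],"angular": [0,0,0.004]},{"travel": [0,0,0.002],"angular": [0,0,0]},{"travel": [0,0,0.001],"angular": [0,0,0]},{"travel": [0,0,0],"angular": [0,0,0]}]}}

```text
time: 17.3
position: [0.6319, -0.1529, 0.0336]
tool_rot: [-2.156, -2.285, -0.003]
ft_force: [0.9, -0.2, -5.5]
grip_width: 0.453
```

```bash
python3 -c "
from h import *
plan(0,-72,20)"
```

```text
t 17.3 loc [   2.  -200.4] ztip 22.6 F [ 0.9 -0.2 -5.5] yawY 0.058 g 0.453
tool-frame travel now [ 0.1284 -0.0017  0.0028] angular [ 0.001 -0.002  0.002] | travel in final axes [ 0.1284 -0.002   0.0026] q7 0.46
```

Call:
{"method": "servo_tool", "body": {"series": [{"travel": [0,-0.001,0.002],"angular": [0,0,0]},{"travel": [0,0,0],"angular": [0,0,0]}]}}

```text
time: 17.5
position: [0.6305, -0.1529, 0.0313]
tool_rot: [-2.156, -2.284, -0.003]
ft_force: [-0.4, 0.5, -5.5]
grip_width: 0.455
```

```bash
python3 -c "
from h import *
plan(0,-72,20)"
```

```text
t 17.5 loc [   0.6 -200.4] ztip 20.3 F [-0.4  0.5 -5.5] yawY 0.058 g 0.455
tool-frame travel now [ 0.1284 -0.0003  0.0005] angular [ 0.001 -0.002  0.002] | travel in final axes [ 0.1284 -0.0006  0.0003] q7 0.46
```

Call:
{"method": "servo_tool", "body": {"series": [{"travel": [0.02,0,0],"angular": [0,0,0]},{"travel": [0.02,0,0],"angular": [0,0,0]},{"travel": [0.02,0,0],"angular": [0,0,0]},{"travel": [0.012,0,0],"angular": [0,0,0]},{"travel": [0,0,0],"angular": [0,0,0]}]}}

```text
time: 18.0
position: [0.6269, -0.078, 0.0316]
tool_rot: [-2.151, -2.288, -0.005]
ft_force: [-0.1, 0.1, -4.8]
grip_width: 0.455
```

```bash
python3 -c "
from h import *
plan(0,-72,20)
cv2.imwrite('pics/w13.png',ctrl.get_image('wrist')[:,:,::-1])"
```

```text
t 18.0 loc [   1.1 -125.4] ztip 20.6 F [-0.1  0.1 -4.8] yawY 0.062 g 0.455
tool-frame travel now [ 0.0534 -0.0008  0.0007] angular [ 0.001 -0.003  0.006] | travel in final axes [ 0.0534 -0.0011  0.0006] q7 0.34
```

View pics/w13.png

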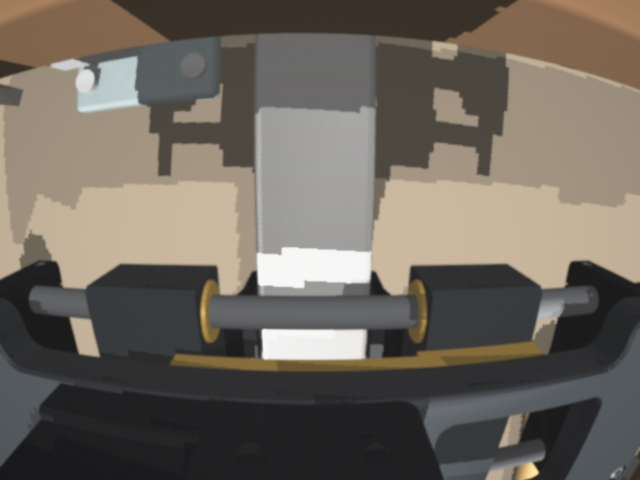

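The packer's front is already under the bar with no side force. Continuing.

Call:
{"method": "servo_tool", "body": {"series": [{"travel": [0.015,0,0],"angular": [0,0,0]},{"travel": [0.015,0,0],"angular": [0,0,0]},{"travel": [0.013,0,0],"angular": [0,0,0]},{"travel": [0.009,0,0],"angular": [0,0,0]},{"travel": [0,0,0],"angular": [0,0,0]}]}}

```text
time: 18.55
position: [0.6237, -0.026, 0.0316]
tool_rot: [-2.151, -2.288, -0.005]
ft_force: [0.5, 0.6, -5.3]
grip_width: 0.456
```

```bash
python3 -c "
from h import *
plan(0,-72,20)
cv2.imwrite('pics/w14.png',ctrl.get_image('wrist')[:,:,::-1])
cv2.imwrite('pics/s14.png',cv2.resize(ctrl.get_image('side')[100:280,260:500,::-1],(800,600)))"
```

```text
t 18.55 loc [  0.8 -73.3] ztip 20.6 F [ 0.5  0.6 -5.3] yawY 0.062 g 0.456
tool-frame travel now [ 0.0013 -0.0008  0.0006] angular [ 0.001 -0.003  0.006] | travel in final axes [ 0.0013 -0.0008  0.0006] q7 0.25
```

View pics/w14.png

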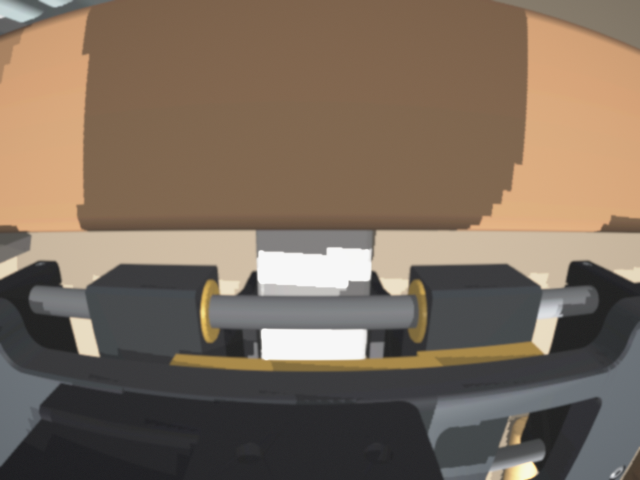

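View pics/s14.png

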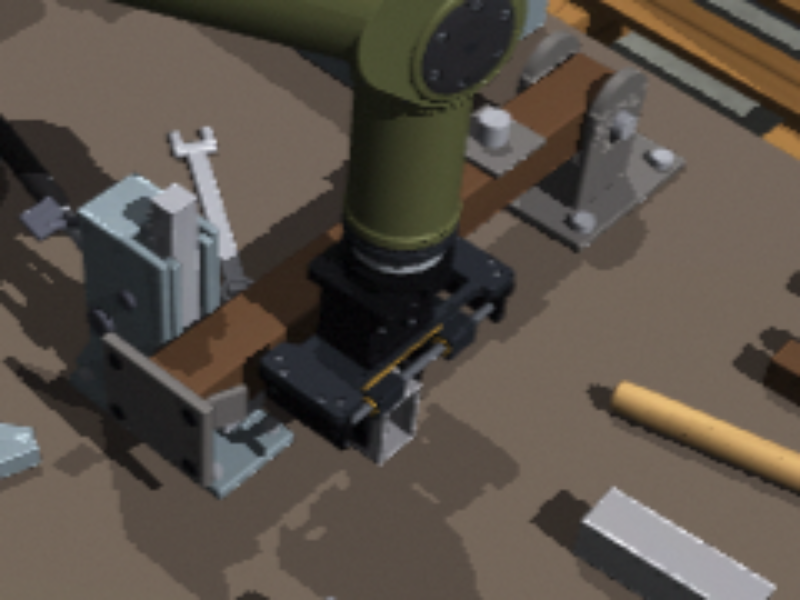

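The packer is under the bar; the side view shows it square. Lower the last mm, release, retreat up.

Call:
{"method": "servo_tool", "body": {"series": [{"travel": [0.001,-0.001,0.001],"angular": [0,0,0.005]},{"travel": [0,0,0.001],"angular": [0,0,0]},{"travel": [0,0,0],"angular": [0,0,0]}]}}

```text
time: 18.95
position: [0.6226, -0.0292, 0.0304]
tool_rot: [-2.163, -2.278, -0.003]
ft_force: [-2.8, -0.3, 2.0]
grip_width: 0.455
```

Call:
{"method": "servo_tool", "body": {"series": [{"travel": [0,0,0],"angular": [0,0,0]},{"travel": [0,0,0],"angular": [0,0,0]},{"travel": [0,0,0],"angular": [0,0,0]},{"travel": [0,0,0],"angular": [0,0,0]}], "claw": 0.062}}

```text
time: 19.35
position: [0.6231, -0.028, 0.03]
tool_rot: [2.162, 2.279, 0.004]
ft_force: [0.2, -1.3, -0.1]
grip_width: 0.683
```

Call:
{"method": "servo_tool", "body": {"series": [{"travel": [-0.002,0,-0.03],"angular": [0,0,0]},{"travel": [0,0,-0.045],"angular": [0,0,0]},{"travel": [0,0,-0.045],"angular": [0,0,0]},{"travel": [-0.02,0,-0.03],"angular": [0,0,0]},{"travel": [0,0,0],"angular": [0,0,0]}]}}

```text
time: 19.85
position: [0.6268, -0.0543, 0.1858]
tool_rot: [2.16, 2.27, 0.012]
ft_force: [0.2, -0.8, -0.0]
grip_width: 0.708
```

```bash
python3 -c "
from h import *
plan(0,-72,20)
import json
c=ctrl.calibration('wrist');json.dump({k:(v.tolist() if hasattr(v,'tolist') else v) for k,v in c.items()},open('c15.json','w'))
cv2.imwrite('pics/w15.png',ctrl.get_image('wrist')[:,:,::-1])"
```

```text
t 19.85 loc [   2.3 -101.7] ztip 174.8 F [ 0.2 -0.8 -0. ] yawY 0.049 g 0.708
tool-frame travel now [ 0.0298 -0.0043  0.1548] angular [ 0.012  0.001 -0.006] | travel in final axes [ 0.0297 -0.0023  0.1548] q7 0.22
```

View pics/w15.png

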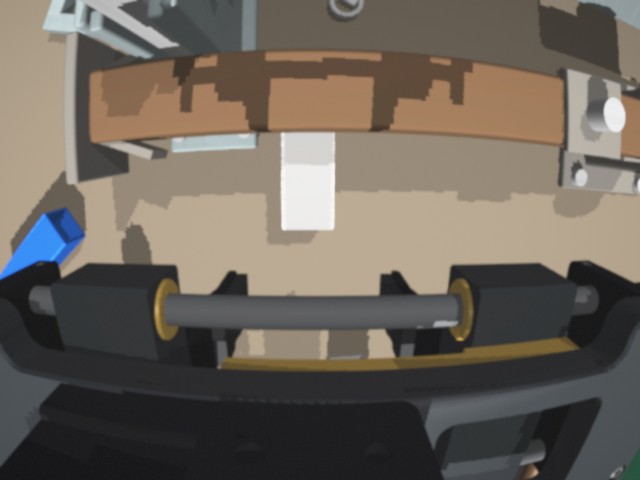

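The tall packer's free end has top corners at (281,229) and (334,229); its sides meet the bar edge at (281,134) and (335,134).

```bash
python3 -c "
from h import *
import json
c=json.load(open('c15.json'))
for p in [(281,229),(334,229),(281,134),(335,134)]: print(loc(onz('wrist',*p,.06,c)).round(1))
print([loc(onz('wrist',*p,.067,c)).round(1) for p in [(250,132),(420,132)]])
plan(-122,149,260)
"
```

```text
[-21.  -95.3]
[ 19.3 -95.7]
[-19.6 -23.6]
[ 20.1 -24. ]
[array([-41.5, -21.8]), array([ 82.7, -21.2])]
t 19.9 loc [  1.  -99.8] ztip 171.8 F [ 0.  -0.5 -1.3] yawY 0.05 g 0.71
tool-frame travel now [ 0.2482 -0.1237 -0.0888] angular [ 0.007 -0.001 -0.005] | travel in final axes [ 0.2488 -0.123  -0.0882] q7 0.22
```

The packer is square (x -20..+20 at both picks) and sticks out about 72 mm. Next: up, close the claw, move over to the trip paddle.

Call:
{"method": "servo_tool", "body": {"series": [{"travel": [0,0,-0.045],"angular": [0,0,0]},{"travel": [0.01,0,-0.045],"angular": [0.007,0,-0.005]},{"travel": [0.04,-0.01,0],"angular": [0,0,0]},{"travel": [0.04,-0.015,0],"angular": [0,0,0]},{"travel": [0.04,-0.02,0],"angular": [0,0,0]}], "claw": 0.0, "squeeze": 20}}

```text
time: 20.4
position: [0.5702, 0.0787, 0.2687]
tool_rot: [-2.152, -2.281, 0.007]
ft_force: [0.7, 1.5, -0.4]
grip_width: 0.343
```

Call:
{"method": "servo_tool", "body": {"series": [{"travel": [0.04,-0.026,0],"angular": [0,0,0]},{"travel": [0.04,-0.026,0],"angular": [0,0,0]},{"travel": [0.035,-0.026,0],"angular": [0,0,0]},{"travel": [0,0,0],"angular": [0,0,0]},{"travel": [0,0,0],"angular": [0,0,0]}]}}

```text
time: 20.9
position: [0.4853, 0.1882, 0.2696]
tool_rot: [-2.148, -2.285, 0.008]
ft_force: [-0.7, -0.4, -0.0]
grip_width: 0.008
```

```bash
python3 -c "
from h import *
plan(-121,149,170)
cv2.imwrite('pics/w16.png',ctrl.get_image('wrist')[:,:,::-1])
cv2.imwrite('pics/s16.png',cv2.resize(ctrl.get_image('side')[60:240,220:460,::-1],(800,600)))"
```

```text
t 20.9 loc [-125.4  148.3] ztip 258.6 F [-0.7 -0.4 -0. ] yawY 0.062 g 0.008
tool-frame travel now [0.0005 0.0051 0.0886] angular [-0.007 -0.001  0.006] | travel in final axes [0.0007 0.0044 0.0886] q7 -0.35
```

View pics/w16.png

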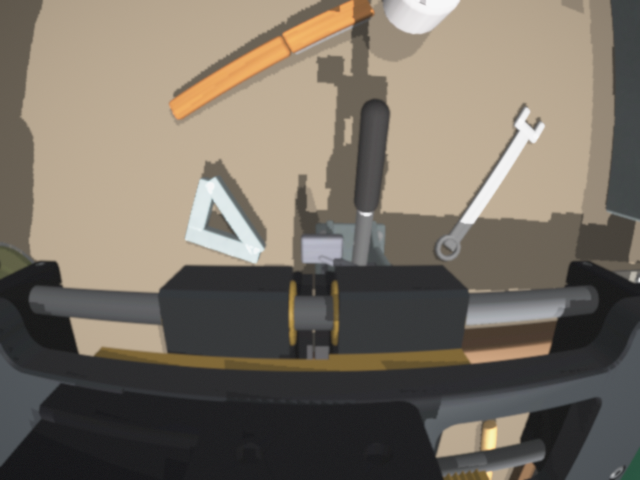

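View pics/s16.png

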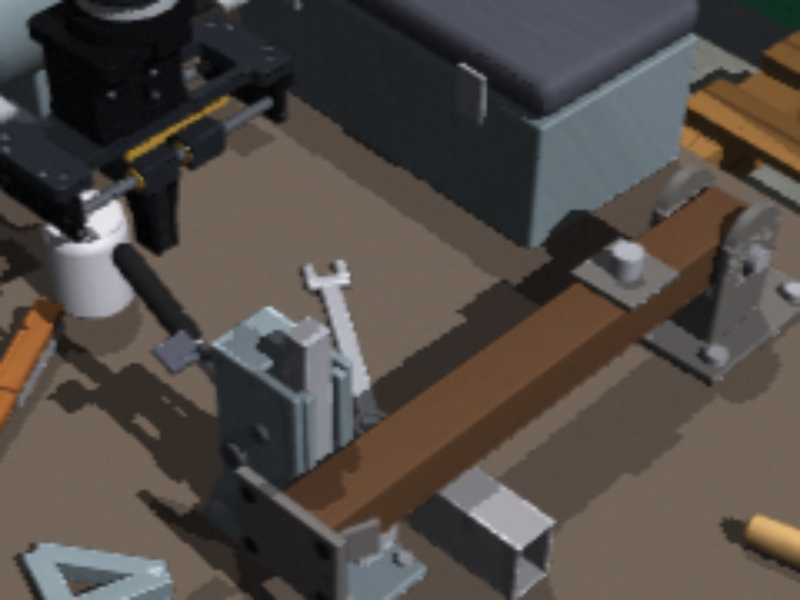

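The wrist view shows the paddle around (322,249) and the handle at col ~370. I compare that with the target.

```bash
python3 -c "
from h import *
for p in [(303,237),(341,236),(342,261),(304,263)]: print(loc(onz('wrist',*p,.16)).round(1))
plan(-121,149,165)"
```

```text
[-132.4  149.8]
[-105.   150.6]
[-103.9  131.7]
[-131.8  130.2]
t 21.0 loc [-124.  146.] ztip 259.0 F [ 0.8 -0.9 -0.2] yawY 0.057 g 0.006
tool-frame travel now [0.003  0.0037 0.094 ] angular [-0.007 -0.001  0.001] | travel in final axes [0.003 0.003 0.094] q7 -0.35
```

Call:
{"method": "servo_tool", "body": {"series": [{"travel": [0.001,0.004,0.03],"angular": [-0.006,0,0]},{"travel": [0,0,0.03],"angular": [0,0,0]},{"travel": [0,0,0.025],"angular": [0,0,0]},{"travel": [0,0,0.008],"angular": [0,0,0]},{"travel": [0,0,0],"angular": [0,0,0]}]}}

```text
time: 21.5
position: [0.4905, 0.1871, 0.1772]
tool_rot: [-2.157, -2.282, 0.001]
ft_force: [-1.2, 0.3, 1.0]
grip_width: 0.004
```

```bash
python3 -c "
from h import *
plan(-120,146,130)
cv2.imwrite('pics/s17.png',cv2.resize(ctrl.get_image('side')[90:210,240:400,::-1],(800,600)))"
```

```text
t 21.5 loc [-120.3  147. ] ztip 166.2 F [-1.2  0.3  1. ] yawY 0.056 g 0.004
tool-frame travel now [-0.001   0.0003  0.0362] angular [-0.001 -0.001  0.   ] | travel in final axes [-0.001   0.0003  0.0362] q7 -0.33
```

View pics/s17.png

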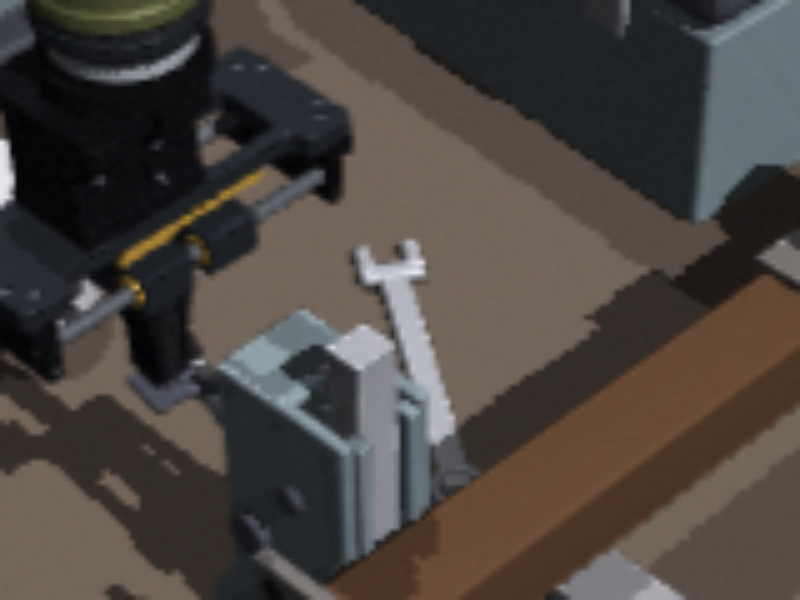

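The fingers are right over the paddle. Press and hold.

Call:
{"method": "servo_tool", "body": {"series": [{"travel": [0,0,0.008],"angular": [0,0,0]},{"travel": [0,0,0.008],"angular": [0,0,0]},{"travel": [0,0,0.008],"angular": [0,0,0]},{"travel": [0,0,0.006],"angular": [0,0,0]},{"travel": [0,0,0.004],"angular": [0,0,0]}]}}

```text
time: 22.05
position: [0.4903, 0.1882, 0.1431]
tool_rot: [-2.155, -2.284, -0.001]
ft_force: [0.9, 0.5, 0.7]
grip_width: 0.003
```

```bash
python3 -c "
from h import *
plan(-120,146,130)"
```

```text
t 22.05 loc [-120.4  148.1] ztip 132.1 F [0.9 0.5 0.7] yawY 0.058 g 0.003
tool-frame travel now [-0.0021  0.0004  0.0021] angular [-0.    -0.001  0.002] | travel in final axes [-0.0021  0.0004  0.0021] q7 -0.32
```

There is almost no force, so I look.

```bash
python3 -c "
from h import *
cv2.imwrite('pics/s18.png',cv2.resize(ctrl.get_image('side')[90:210,240:400,::-1],(800,600)))
cv2.imwrite('pics/w18.png',ctrl.get_image('wrist')[:,:,::-1])"
```

```text
(no output)
```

View pics/s18.png

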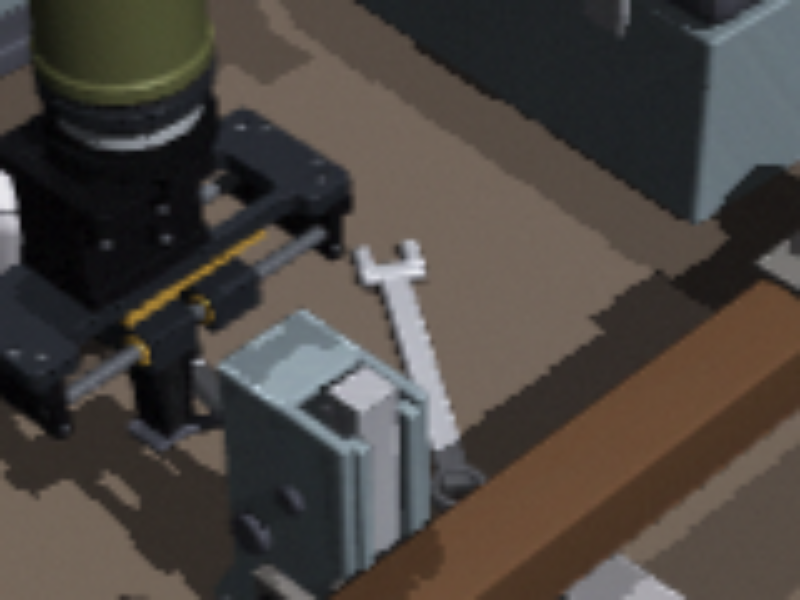

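View pics/w18.png

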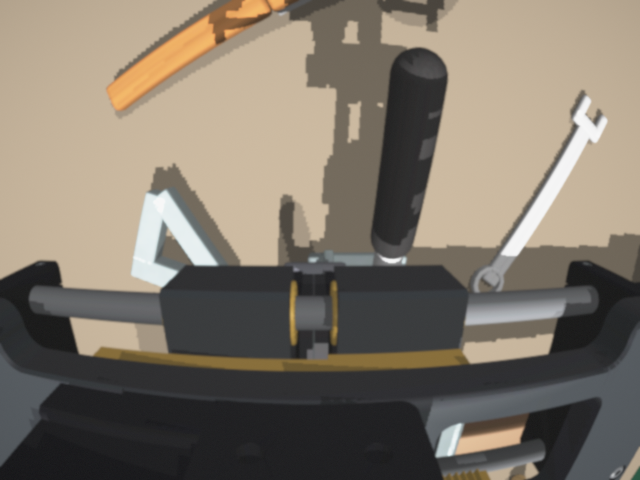

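The paddle is pressed and the rack is already sinking: its top is much lower at (365,390). Keep holding.

Call:
{"method": "servo_tool", "body": {"series": [{"travel": [0,0,0.002],"angular": [0,0,0]},{"travel": [0,0,0.001],"angular": [0,0,0]},{"travel": [0,0,0],"angular": [0,0,0]},{"travel": [0,0,0],"angular": [0,0,0]},{"travel": [0,0,0],"angular": [0,0,0]}]}}

```text
time: 22.65
position: [0.4903, 0.1882, 0.1408]
tool_rot: [-2.155, -2.284, -0.001]
ft_force: [-0.6, -1.6, 1.6]
grip_width: 0.005
```

Call:
{"method": "servo_tool", "body": {"series": [{"travel": [0,0,0],"angular": [0,0,0]},{"travel": [0,0,0],"angular": [0,0,0]},{"travel": [0,0,0],"angular": [0,0,0]},{"travel": [0,0,0],"angular": [0,0,0]},{"travel": [0,0,0],"angular": [0,0,0]}]}}

```text
time: 23.15
position: [0.4904, 0.1882, 0.1408]
tool_rot: [-2.155, -2.284, -0.002]
ft_force: [-1.1, -0.1, 3.0]
grip_width: 0.003
```

Call:
{"method": "servo_tool", "body": {"series": [{"travel": [0,0,0],"angular": [0,0,0]},{"travel": [0,0,0],"angular": [0,0,0]},{"travel": [0,0,0],"angular": [0,0,0]},{"travel": [0,0,0],"angular": [0,0,0]},{"travel": [0,0,0],"angular": [0,0,0]}]}}

```text
time: 23.65
position: [0.4904, 0.1883, 0.1408]
tool_rot: [-2.155, -2.284, -0.002]
ft_force: [-1.1, -0.8, 2.0]
grip_width: 0.006
```

```bash
python3 -c "
from h import *
plan(-120,146,130)
s=ctrl.get_image('side')[:,:,::-1]
cv2.imwrite('pics/s19.png',cv2.resize(s[90:240,240:440],(800,600)))"
```

```text
t 23.65 loc [-120.3  148.1] ztip 129.8 F [-1.1 -0.8  2. ] yawY 0.058 g 0.006
tool-frame travel now [-0.0021  0.0003 -0.0002] angular [ 0.    -0.002  0.002] | travel in final axes [-0.0021  0.0003 -0.0002] q7 -0.32
```

View pics/s19.png

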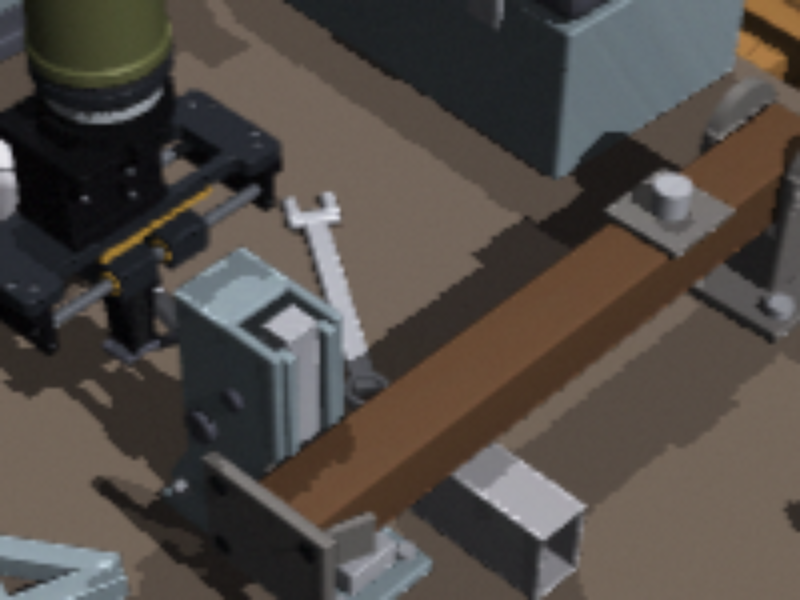

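The rack top has returned to its starting pixel (290,320, against 323 expected when down), and the bar rests on the tall packer. Hold a bit longer, then retreat upwards.

Call:
{"method": "servo_tool", "body": {"series": [{"travel": [0,0,0.002],"angular": [0,0,0]},{"travel": [0,0,0],"angular": [0,0,0]},{"travel": [0,0,0],"angular": [0,0,0]},{"travel": [0,0,0],"angular": [0,0,0]},{"travel": [0,0,0],"angular": [0,0,0]}]}}

```text
time: 24.2
position: [0.4905, 0.1884, 0.1389]
tool_rot: [-2.155, -2.284, -0.003]
ft_force: [0.0, -0.5, 1.2]
grip_width: 0.002
```

Call:
{"method": "servo_tool", "body": {"series": [{"travel": [0,0,-0.015],"angular": [0,0,0]},{"travel": [0,0,-0.025],"angular": [0,0,0]},{"travel": [0,0,-0.04],"angular": [0,0,0]},{"travel": [0,0,-0.04],"angular": [0,0,0]},{"travel": [0,0,-0.02],"angular": [0,0,0]}]}}

```text
time: 24.7
position: [0.4916, 0.1887, 0.2824]
tool_rot: [2.156, 2.285, 0.01]
ft_force: [-0.0, 0.2, -0.0]
grip_width: 0.005
```

Call:
{"method": "servo_tool", "body": {"series": [{"travel": [0.03,-0.03,0],"angular": [0,0,0]},{"travel": [0.04,-0.04,0],"angular": [0,0,0]},{"travel": [0.04,-0.03,0],"angular": [0,0,0]},{"travel": [0.04,0,0],"angular": [0,0,0]},{"travel": [0,0,0],"angular": [0,0,0]}]}}

```text
time: 25.2
position: [0.3835, 0.3337, 0.2785]
tool_rot: [-2.143, -2.293, -0.004]
ft_force: [0.6, -0.3, -0.3]
grip_width: 0.01
```

```bash
python3 -c "
from h import *
plan(-120,146,130)
s=ctrl.get_image('side')[:,:,::-1]; t=ctrl.get_image('top')[:,:,::-1]
cv2.imwrite('pics/s20f.png',s)
crop(s,240,100,200,150,4,'s20.png'); crop(t,160,110,267,200,3,'t20.png')"
```

```text
t 25.2 loc [-219.   299.2] ztip 267.5 F [ 0.6 -0.3 -0.3] yawY 0.068 g 0.01
tool-frame travel now [-0.1549  0.0972  0.1369] angular [-0.    -0.004  0.012] | travel in final axes [-0.1532  0.099   0.1375] q7 -0.7
```

View pics/s20.png

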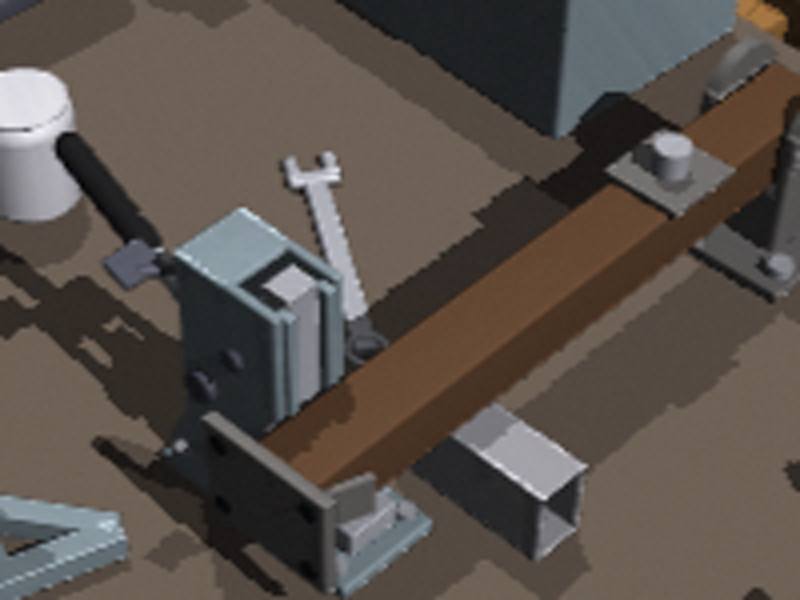

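View pics/t20.png

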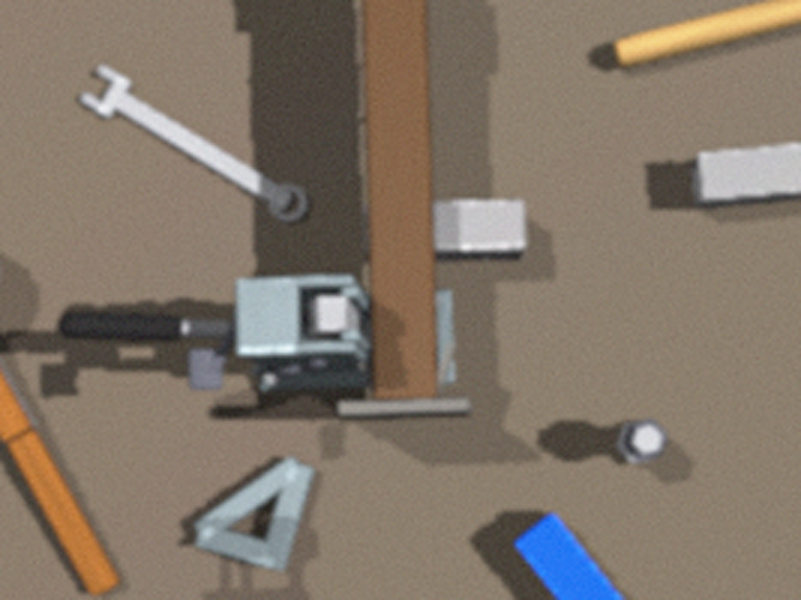

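View pics/s20f.png

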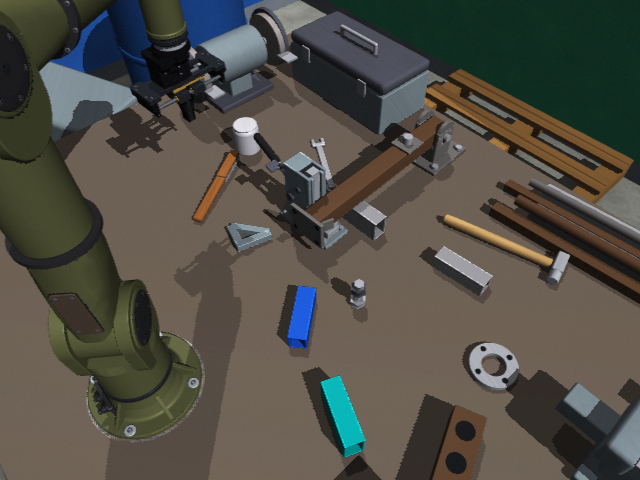

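The bar looks level and the jack is down. One more check: does the packer's left end project past the bar?

```bash
python3 -c "
from h import *
t=cv2.imread('pics/t20.png')
cv2.imwrite('pics/t21.png',cv2.resize(t[170:280,330:540],None,fx=3.8,fy=3.8,interpolation=cv2.INTER_CUBIC))
P=lambda x,y:(160+x/3,110+y/3)
for p in [(524,201),(525,249),(436,202),(436,247)]: print('tall',loc(onz('top',*P(*p),.06)).round(1))
print('bar edges',loc(onz('top',*P(370,225),.11)).round(1),loc(onz('top',*P(433,225),.11)).round(1))
print('left end would be at',[(np.array(proj('top',[*w(0,y),.06]))-[160,110])*3 for y in (25,30,35)])
print('plate top px', [ (np.array(proj('side',[*w(-155,50*s),z]))-[240,100])*4 for s in(1,-1) for z in (.125,)])
"
```

```text
tall [ 17.9 -95.9]
tall [-21.6 -95.4]
tall [ 19.6 -24.2]
tall [-17.4 -23.1]
bar edges [-7.3 25.5] [ -9.1 -23.5]
left end would be at [array([376.37871282, 227.9541924 ]), array([370.25832705, 228.17264914]), array([364.13909088, 228.39106485])]
plate top px [array([200.58987292, 415.38958605]), array([324.13995851, 508.42297236])]
```

View pics/t21.png

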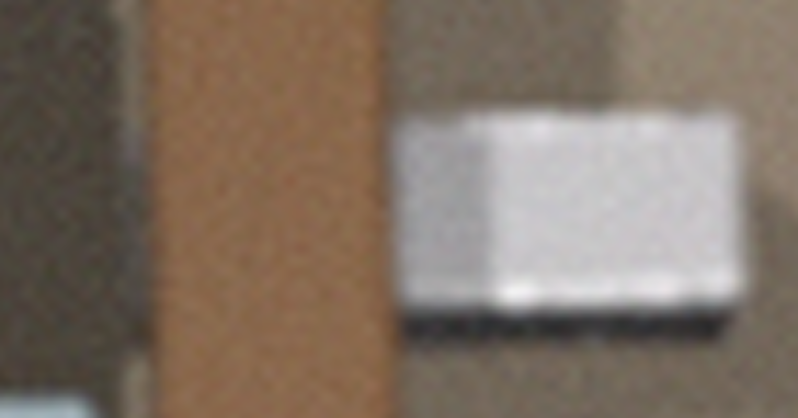

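The left end shows in the shadow at cols 125–150, so the bar's whole width is on the packer. The end plate's top sits within about 10 crop pixels (2–3 image pixels) of where a level bar would put it. Handing in.

```bash
python3 -c "
from h import *
print(ctrl.close_job())"
```

```text
the job is handed in; nothing more can be done
None
```

The job is done and handed in; the robot's clock stood at about 25 s of the 72 s allowed.

- **Jack strokes:** I gave the handle three full strokes. Finger height puts each at about 0.69–0.70 rad, and the handle came fully up each time. The camera showed the rack rise after each stroke.
- **Low packer:** I pulled it out and stood it on the bench to the right, clear of the bar, at about x +40, y -310 mm from the packing spot.
- **Tall packer:** I slid it on its narrow side crosswise under the bar. The last look put it at x -20..+20 mm, sticking out about 71 mm on the right, with its left end just past the bar.
- **Letting down:** I held the trip paddle until the rack was back at its starting height. The paddle and handle both came up again after release.

In the last pictures the end plate sits where a level bar would put it, to about 2–3 pixels. The bystanders look unmoved and the robot was clear of everything.

- **Reach to the right:** the tall packer ends about 5 mm further out than the low packer did (y -95.5 against -88 to -92).
- **Drift on stroke one:** my press drifted about 15 mm outward along the grip. I corrected it before the bottom of the stroke.
- **Paddle force:** it read only 1–3 N while pressed, less than the 5–8 N noted, though the rack plainly came down.

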